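# Right the toppled bottle into its carrier and bolt the bar across

## Task

The blue-capped glass bottle has toppled over on the worktop: pick it up, turn it upright and set it gently, cap up, on the floor of the empty bay of the bottle carrier, without dropping it. Let go of it, then swing the carrier's slotted steel bar over on its pivot bolt and down across the front of the bay until its slot is fully home over the second bolt, so that the bottle is shut in, still upright. Leave the flask, the small bottle, the red tip box and the petri dish where they stand.

Things in the scene. Friction and masses are not known exactly. Their poses are not given: they have to be found in the camera images.
- bottle_mid (a point): Middle of the toppled clear glass bottle with blue screw cap (71 mm diameter, 138 mm tall, about 0.35 kg), half-way up its axis; z axis from base to cap, each end 69 mm off. Body 70 mm wide up to 19 mm above this point; above that neck and cap are a round 49 mm wide and 50 mm long: grasp there. Starts lying on the worktop (z = 0), free to roll, cap roughly away from the robot.
- bottle: The same bottle; origin at the centre of its base, z toward the cap.
- bay (a point): Centre of the bay's black rubber floor, 12 mm above the worktop. x points to the carrier's back, y to the pivot bolt's side, z up. Inner faces: side walls (tops 44 mm above the worktop) 46 mm either side, back wall (top 70 mm) 45 mm behind, shut bar 47 mm in front; the front is otherwise open. About 10 mm play all round the bottle.
- carrier: The fixed bottle carrier, open to the robot: grey base plate 125 x 176 mm, 10 mm thick; aluminium walls; two front posts 20 mm square, tops 86 mm above the worktop, centred 62 mm either side and 35 mm in front of the bay's centre. Origin on the worktop under bay, same axes.
- bar_pivot (a point): Point on the axis of the pivot bolt, mid-thickness of the bar: 50 mm in front of the bay's centre, 62 mm to its +y side, 65 mm above the worktop. The bolt lies along the carrier's x axis; the bar hinges on it. Axes as bay.
- slot_bolt (a point): The second bolt (8 mm shank, 15 mm head), same height, 124 mm from the pivot bolt to -y; the bar's slot, 10 mm wide and open to the shut bar's underside, must drop over it. Axes as bay.
- retaining_bar (a joint): Angle (rad) of the flat steel bar (22 mm wide, 7 mm thick, reaching 165 mm from its pivot) in the upright plane of the carrier's front: 0 = shut, level along -y, slot home over the second bolt (hard stop); pi/2 = upright; more = leaning outward to +y. Starts at 1.9 to 2.3 (stop 2.5). The pivot is stiff: the bar stays where it is left; 1 to 2 N at the grip moves it.
- bar_grip (a point): Middle of the free part of the red round grip pin (12 mm diameter, standing 40 mm out of the bar's front face toward the robot, along the carrier's -x), 150 mm from the pivot axis and 26 mm in front of the bar's middle plane. It can be pinched from above and carried along the arc, turning between the fingers.
- flask_mid (a point): Bystander, must stay: Erlenmeyer flask with a plug, 63 mm diameter, 137 mm tall; point half-way up.
- small_bottle_mid (a point): Bystander, must stay: small blue-capped bottle standing upright, 56 mm diameter, 104 mm tall; point half-way up.
- tip_box_mid (a point): Bystander, must stay: red tip box, 86 x 121 x 67 mm; point half-way up.
- petri_mid (a point): Bystander, must stay: petri dish, 92 mm diameter, 16 mm tall; point half-way up.
Mind the look-alikes: they are no part of the job. Leave any green look-alike of the bottle alone.

How it is judged:
By the outcome, as a careful person would: the job done as asked, in the order asked, and still so for the second after the job is handed in, with the robot touching nothing.
It also fails if it takes over 64 s, if anything falls off the work surface, if the arm or the gripper's body presses on something with over 40 N, if the wrist force passes 120 N, or if a joint passes its speed limit or range.

## Robot

A 6-joint arm with a two-finger parallel gripper is mounted at the origin on a cart in front of the work surface, level with it; the furniture and walls round the work are solid. World frame = base frame: x ahead of the robot, y to its left, z up, the work surface at z = 0. Lengths are in mm, angles in degrees, forces in N, time in s.
With the tool pointing down it reaches from about 350 to 850 mm from the base axis. Payload 8.1 kg.
Tool frame: the origin (TCP) lies at the very end of the fingers, on their centre line; the grasp point (between the pads) lies grip_depth behind it (grip_depth is the distance from the TCP to the grasp point, in mm); z points along the fingers, y is the direction in which the jaws open and shut (so a half turn about z gives the same grasp; the last joint's range is limited). The gripper opens to 85 mm and grips with 20 to 120 N. Pads are 22 mm wide; open, the fingers measure 114 mm over their backs; the gripper's body (76 mm by 85 mm) begins 54 mm behind the grasp point. The pads swing forward as they close: fully open they stand 13 mm farther back than shut.
Start: joints at [-4.893, 7.471, 85.268, -0, 87.261, -4.893], TCP at [600.004, 0.022, 231.292] pointing down, gripper open.
Joint ranges: [-169.43, 169.43], [-51.17, 129.36], [1.28, 143.12], [-76.62, 256.62], [0, 156.53], [-152.29, 152.29]. Speed limits (degrees/s): [136.94, 136.94, 159.86, 180, 180, 180].

## Interface

Orientations are given as [roll, pitch, yaw] about the fixed x, y, z axes, in that order (R = Rz(yaw) Ry(pitch) Rx(roll)).
In Python, from bench import * gives the robot as it stands.
- The arm moves only by the tool step_arm, never from a script. Its argument "plan" is a list of rows, each an object of numbers: "grip": the finger opening in cm, from 0 to 8.54; "tx", "ty", "tz": the shift along the tool's x, y, z in cm; "ax", "ay", "az": the turn, a rotation vector about the tool's x, y, z in degrees. In form: [{"grip": .., "tx": .., "ty": .., "tz": .., "ax": .., "ay": .., "az": ..}, ...]. A call has 1 to 8 rows; each row shifts and turns the commanded pose from where the row before left it, along the tool's axes as they then stand; what a row does not reach is not made up. A row lasts 1/12 s, in which the tool goes at most 41.7 mm and 7.16 degrees, less where a joint would pass 70% of its speed; a pose out of reach is approached as far as the arm can. A call with a gripper value outside its range is refused whole. The fingers move at their own pace and stop on an object; "newtons" is the grip in N (left out, the last holds). Time passes only in rows, so rows that do not move let the fingers close. It gives the time, the measured TCP pose, the force and the opening at its end, in the units of the state.
- sense(): the state, without advancing time (a new reading comes with each control period).
- snapshot(name): name is "scene" or "side" or "wrist"; returns the picture (480x640x3 uint8, red, green, blue); there is no depth.
- camera_model(name): a dict with "intrinsics" (3x3 intrinsics, pixels), "pose" (4x4, takes a point from camera to world coordinates); the wrist camera has in their place "T_tool_cam" (4x4, takes a point from camera to tool coordinates, whose origin is the TCP and whose axes are the flange's). Camera axes: x right, y down, z forward; pixel columns grow to the right and rows downward; lengths in mm; the calibration is good to about 2 mm. A picture is of the moment at which its call begins: read the wrist's pose just before it. camera_model takes no time and is no camera call.
- hand_in(): hands the job in, once; it reports no verdict.
The state is a dict: "time": time; "joint_pos": joint angles; "qd": joint speeds; "joint_efforts": joint torques, N m; "tool_pos": TCP position; "tcp_rot": TCP orientation; "ft_force": force on the tool from outside, world axes, zero at the start; "wrist_torque": the same for the moment, N m; "finger_gap": finger opening in mm.
Only numpy, scipy, OpenCV 4.12 (cv2) and the standard library are available. Lean on these libraries where they do the work, as an engineer would, in place of code of your own. Each camera call takes 0.05 s, during which the arm holds its last target.

## Working session

There is one attempt and no reset: what is moved stays moved. The work goes in short steps, Python scripts to look and compute and a tool call to move; the robot and the scene stay as the last step left them, time stands still between calls to the robot, and variables do not carry over. Pictures are saved under pics/ and viewed, and the job is handed in when it is done.

Besides the shell and the picture viewer there is one more tool, called after ">>>" in YAML: its name, and indented under it one key for each argument. step_arm: Moves the arm, as the interface text tells. Its arguments: {"type":"object","properties":{"plan":{"type":"array","items":{"type":"object","properties":{"grip":{"type":"number"},"tx":{"type":"number"},"ty":{"type":"number"},"tz":{"type":"number"},"ax":{"type":"number"},"ay":{"type":"number"},"az":{"type":"number"}}}},"newtons":{"type":"number"}},"required":["plan"]}

```bash
ls; mkdir -p pics; python3 - <<'E'
from bench import *
import cv2
s=sense();print(s)
for n in("scene","side","wrist"):
    cv2.imwrite(f"pics/{n}0.png",snapshot(n)[:,:,::-1])
    print(n,camera_model(n))
E
```

```text
pics
{'time': 0.0, 'joint_pos': array([-4.89349731e+00,  7.51514358e+00,  8.53273241e+01,  1.00732596e-03,
        8.72603300e+01, -4.89322978e+00]), 'qd': array([-0.00141184, -0.00908159, -0.08790823, -0.03448816,  0.03701287,
        0.10165137]), 'joint_efforts': array([-1.90700346e-03, -5.69404185e+01, -5.00557995e+01, -2.19391650e-04,
        1.44415747e-02,  7.24149572e-05]), 'tool_pos': array([5.99474801e+02, 6.91533672e-02, 2.30262783e+02]), 'tcp_rot': array([-1.79897663e+02, -9.77097266e-03,  8.99996747e+01]), 'ft_force': array([-0.33225415,  0.53323516,  0.11537402]), 'wrist_torque': array([-0.03404462,  0.01880879,  0.0123719 ]), 'finger_gap': 85.47460380303285}
scene {'intrinsics': array([[478.79337149,   0.        , 318.42796939],
       [  0.        , 478.79337149, 238.36564683],
       [  0.        ,   0.        ,   1.        ]]), 'pose': array([[-9.08151641e-01, -2.60520982e-01,  3.27703242e-01,
         9.55382087e+01],
       [-4.18570083e-01,  5.50602449e-01, -7.22243746e-01,
         8.79934641e+02],
       [ 7.72544212e-03, -7.93073616e-01, -6.09076807e-01,
     
[... 464 characters left out ...]
    [ 2.01469071e-02, -7.62621754e-01, -6.46530867e-01,
         1.16486834e+03],
       [ 0.00000000e+00,  0.00000000e+00,  0.00000000e+00,
         1.00000000e+00]])}
wrist {'intrinsics': array([[419.27669203,   0.        , 318.62845864],
       [  0.        , 419.27669203, 243.76812502],
       [  0.        ,   0.        ,   1.        ]]), 'T_tool_cam': array([[-9.95387747e-04, -9.54532197e-01, -2.98106181e-01,
         7.65763811e+01],
       [ 9.99999481e-01, -1.01467352e-03, -9.00641822e-05,
         3.05952602e-01],
       [-2.16511285e-04, -2.98106116e-01,  9.54532711e-01,
        -1.42047988e+02],
       [ 0.00000000e+00,  0.00000000e+00,  0.00000000e+00,
         1.00000000e+00]])}
```

View pics/scene0.png

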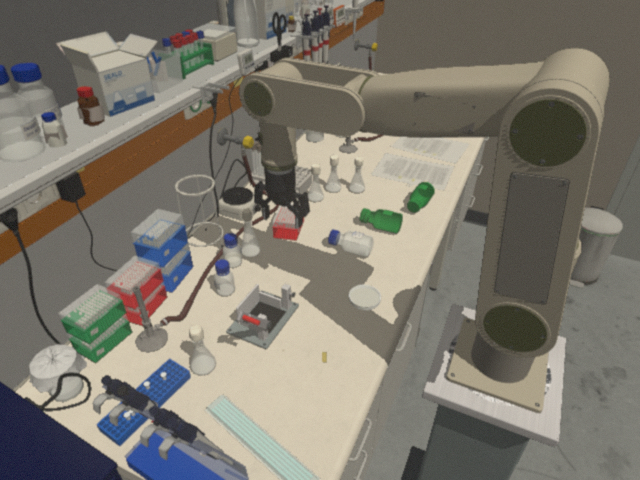

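View pics/side0.png

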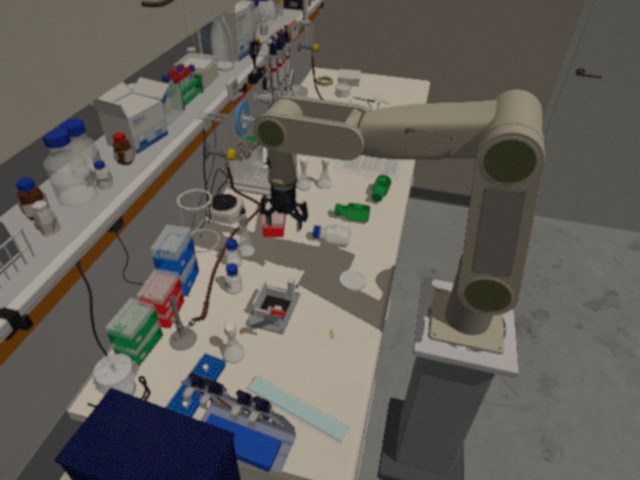

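View pics/wrist0.png

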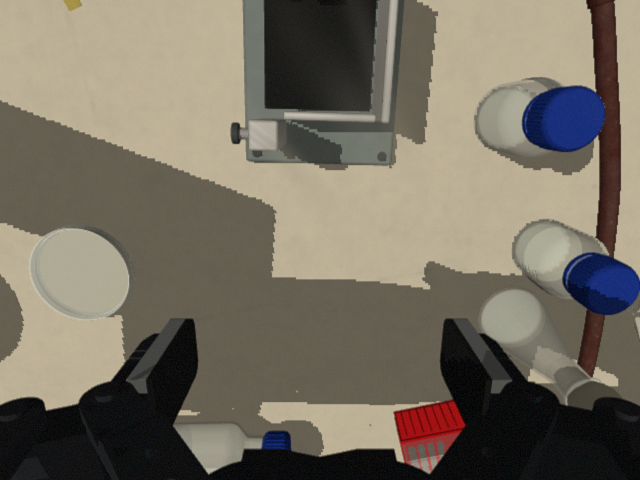

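```bash
cat > h.py <<'E'
from bench import *
import numpy as np, cv2
from scipy.spatial.transform import Rotation as R
def toolT(s):
    T=np.eye(4);T[:3,:3]=R.from_euler('xyz',s['tcp_rot'],degrees=True).as_matrix();T[:3,3]=s['tool_pos'];return T
def cam(n,s=None):
    c=camera_model(n)
    P=c['pose'] if n!='wrist' else toolT(s)@c['T_tool_cam']
    return c['intrinsics'],P
def ray(KP,uv):
    K,P=KP; d=P[:3,:3]@np.linalg.solve(K,[uv[0],uv[1],1]);return P[:3,3],d/np.linalg.norm(d)
def onz(KP,uv,z):
    o,d=ray(KP,uv);return o+d*(z-o[2])/d[2]
def tri(rays):
    A=np.zeros((3,3));b=np.zeros(3)
    for o,d in rays:
        M=np.eye(3)-np.outer(d,d);A+=M;b+=M@o
    p=np.linalg.solve(A,b)
    return p,[np.linalg.norm((np.eye(3)-np.outer(d,d))@(p-o)) for o,d in rays]
def proj(KP,p):
    K,P=KP;q=K@(P[:3,:3].T@(np.asarray(p)-P[:3,3]));return q[:2]/q[2]
def snap(n,f):
    s=sense();im=snapshot(n);cv2.imwrite(f'pics/{f}.png',im[:,:,::-1]);np.save(f'pics/{f}.npy',dict(s=s,cam=cam(n,s)),allow_pickle=True);return s,im
def load(f):
    return np.load(f'pics/{f}.npy',allow_pickle=True).item()['cam'],cv2.imread(f'pics/{f}.png')
E
python3 - <<'E'
from h import *
import cv2
s=sense()
for n in("scene","side","wrist"):
    np.save(f'pics/{n}0.npy',dict(s=s,cam=cam(n,s)),allow_pickle=True)
K,im=load('scene0')
cv2.imwrite('pics/sc_crop.png',cv2.resize(im[180:360,200:440],None,fx=3.3,fy=3.3,interpolation=cv2.INTER_CUBIC))
K2,im=load('side0')
cv2.imwrite('pics/si_crop.png',cv2.resize(im[180:360,200:440],None,fx=3.3,fy=3.3,interpolation=cv2.INTER_CUBIC))
W,_=load('wrist0')
print('cap',onz(W,(277,442),35),'body',onz(W,(205,440),35), 'sc cap',onz(K,(335,239),30),'base',onz(K,(372,245),35))
print('slotbolt',onz(W,(235,132),65),'corner',onz(W,(247,162),0),onz(W,(396,164),10))
print('grip', tri([ray(K,(252,320)),ray(K2,(277,312))]))
E
```

```text
cap [ 558.16836357 -234.19534633   35.        ] body [ 487.09505433 -231.7764719    35.        ] sc cap [ 549.51193357 -249.15352457   30.        ] base [ 429.89646884 -264.41894263   35.        ]
slotbolt [540.35960042  63.73613854  65.        ] corner [536.72914188  35.54282008   0.        ] [665.73415352  34.84773327  10.        ]
grip (array([538.04141433, 262.09820649, 161.71465749]), [np.float64(2.239538508774846), np.float64(2.2395385087748196)])
```

View pics/sc_crop.png

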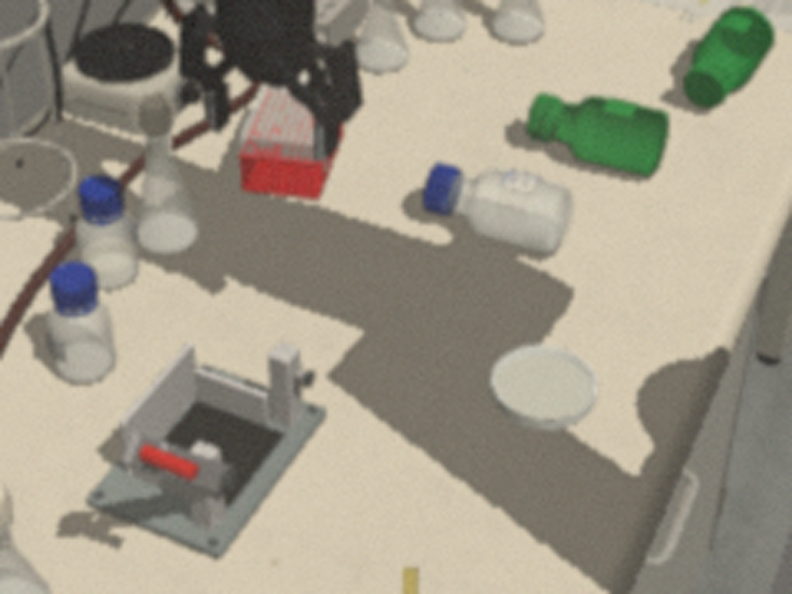

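View pics/si_crop.png

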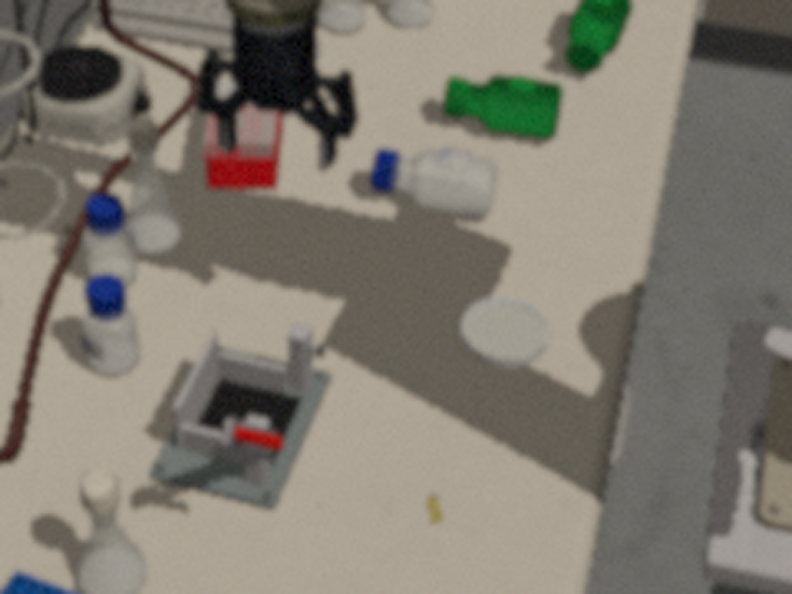

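>>> step_arm:
  plan:
    - {"tx": -4, "tz": -1}
    - {"tx": -4, "tz": -1}
    - {"tx": -4, "tz": -1}
    - {"tx": -4, "tz": -1}
    - {"tx": -4, "tz": -1}
    - {"az": 7, "ty": -1}
    - {"az": 7, "ty": -1}
    - {"az": 7, "ty": -1}

```text
invalid input
```

```bash
python3 - <<'E'
import bench; print([n for n in dir(bench) if n[0]!='_'])
s=bench.sense();print(s['joint_pos'].round(2),s['tool_pos'].round(1),s['tcp_rot'].round(1))
E
```

```text
['PlanningError', 'camera_model', 'grip_depth', 'hand_in', 'sense', 'snapshot']
[-4.89  7.51 85.32 -0.   87.26 -4.89] [5.996e+02 1.000e-01 2.305e+02] [-179.9   -0.    90. ]
```

>>> step_arm:
  plan:
    - {"az": 7}
    - {"az": 7}
    - {"az": 7}
    - {"az": 7}
    - {"az": 7}
    - {"az": 7}
    - {"az": 7}
    - {"az": 7}

```text
invalid input
```

>>> step_arm:
  plan:
    - {"az": 7}
    - {"az": 6}
    - {"tx": 0}
    - {"tx": 0}

```text
invalid input
```

```bash
python3 - <<'E'
from h import *
s,im=snap('wrist','w1')
print(s['time'],s['joint_pos'].round(2),s['tool_pos'].round(1),s['tcp_rot'].round(1))
E
```

```text
0.15 [-4.89  7.51 85.32 -0.   87.26 -4.89] [5.996e+02 1.000e-01 2.305e+02] [-179.9   -0.    90. ]
```

View pics/w1.png

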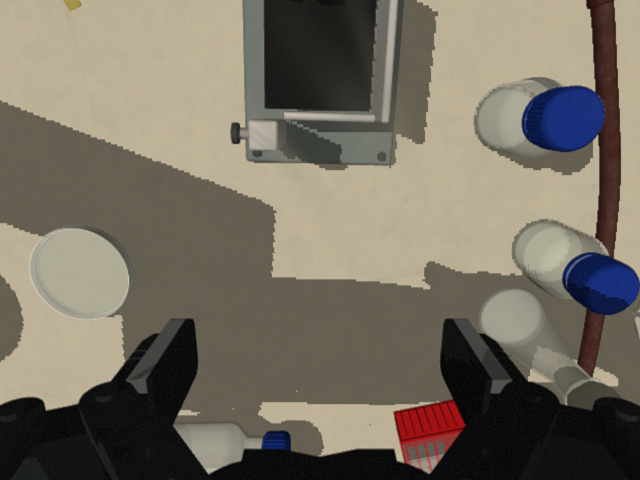

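The arm didn't move, and this view is the same as the first one. The rows probably need every key filled in.

>>> step_arm:
  plan:
    - {"grip": 8.5, "tx": -4, "ty": 0, "tz": -1, "ax": 0, "ay": 0, "az": 0}
    - {"grip": 8.5, "tx": -4, "ty": 0, "tz": -1, "ax": 0, "ay": 0, "az": 0}
    - {"grip": 8.5, "tx": -4, "ty": 0, "tz": -1, "ax": 0, "ay": 0, "az": 0}
    - {"grip": 8.5, "tx": -4, "ty": 0, "tz": -1, "ax": 0, "ay": 0, "az": 0}
    - {"grip": 8.5, "tx": -4, "ty": 0, "tz": 0, "ax": 0, "ay": 0, "az": 0}
    - {"grip": 8.5, "tx": -3, "ty": -2, "tz": 0, "ax": 0, "ay": 0, "az": 0}
    - {"grip": 8.5, "tx": 0, "ty": -3, "tz": 0, "ax": 0, "ay": 0, "az": 6}
    - {"grip": 8.5, "tx": 0, "ty": -3, "tz": 0, "ax": 0, "ay": 0, "az": 6}
  newtons: 60

```text
time: 0.87
tool_pos: [518.7, -229.1, 270.0]
tcp_rot: [-179.9, -0.0, 77.6]
ft_force: [-0.2, 0.0, 1.4]
finger_gap: 84.5
```

>>> step_arm:
  plan:
    - {"grip": 8.5, "tx": 0, "ty": 0, "tz": 0, "ax": 0, "ay": 0, "az": 7}
    - {"grip": 8.5, "tx": 0, "ty": 0, "tz": 0, "ax": 0, "ay": 0, "az": 7}
    - {"grip": 8.5, "tx": 0, "ty": 0, "tz": 0, "ax": 0, "ay": 0, "az": 7}
    - {"grip": 8.5, "tx": 0, "ty": 0, "tz": 0, "ax": 0, "ay": 0, "az": 7}
    - {"grip": 8.5, "tx": 0, "ty": 0, "tz": 0, "ax": 0, "ay": 0, "az": 7}
    - {"grip": 8.5, "tx": 0, "ty": 0, "tz": 0, "ax": 0, "ay": 0, "az": 7}
    - {"grip": 8.5, "tx": 0, "ty": 0, "tz": 0, "ax": 0, "ay": 0, "az": 7}
    - {"grip": 8.5, "tx": 0, "ty": 0, "tz": 0, "ax": 0, "ay": 0, "az": 7}

```text
time: 1.53
tool_pos: [520.0, -226.8, 271.0]
tcp_rot: [-180.0, 0.0, 21.7]
ft_force: [0.5, -0.1, 1.2]
finger_gap: 84.8
```

>>> step_arm:
  plan:
    - {"grip": 8.5, "tx": 0, "ty": 0, "tz": 0, "ax": 0, "ay": 0, "az": 7}
    - {"grip": 8.5, "tx": 0, "ty": 0, "tz": 0, "ax": 0, "ay": 0, "az": 7}
    - {"grip": 8.5, "tx": 0, "ty": 0, "tz": 0, "ax": 0, "ay": 0, "az": 6}
    - {"grip": 8.5, "tx": 0, "ty": 0, "tz": 0, "ax": 0, "ay": 0, "az": 0}
    - {"grip": 8.5, "tx": 0, "ty": 0, "tz": 0, "ax": 0, "ay": 0, "az": 0}

```text
time: 1.95
tool_pos: [520.1, -226.8, 271.1]
tcp_rot: [-180.0, 0.0, 2.2]
ft_force: [1.0, 0.4, -0.3]
finger_gap: 85.1
```

```bash
python3 - <<'E'
from h import *
import bench
s,im=snap('wrist','w1b')
print(bench.grip_depth, s['time'],s['joint_pos'].round(2),s['tool_pos'].round(1),s['tcp_rot'].round(1))
E
```

```text
18.700000000000003 1.95 [-28.74   1.67  87.25  -0.    91.1   59.07] [ 520.1 -226.8  271.1] [-180.     0.     2.2]
```

View pics/w1b.png

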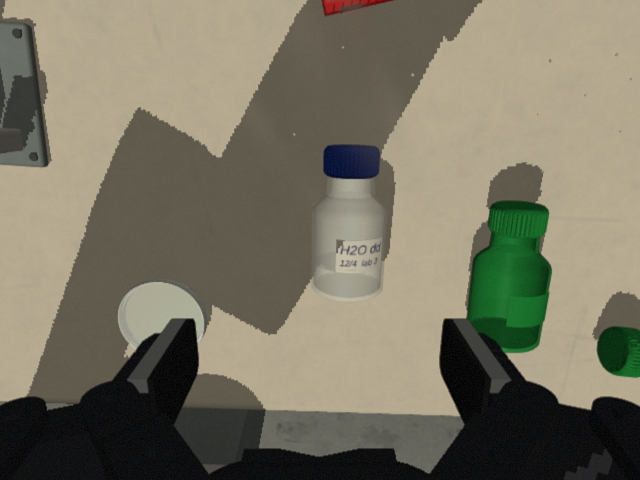

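The clear bottle lies with its blue cap centred at (351,160) and its base edge at (347,297), almost along tool x. The green look-alike is at (510,275) and the petri dish at (160,318).

```bash
python3 - <<'E'
from h import *
def blue(im,box):
    x0,y0,x1,y1=box
    h=cv2.cvtColor(im,cv2.COLOR_BGR2HSV);m=cv2.inRange(h,(108,120,30),(130,255,255))
    k=np.zeros_like(m);k[y0:y1,x0:x1]=m[y0:y1,x0:x1]
    M=cv2.moments(k,True);r=cv2.boundingRect(k);return (M['m10']/M['m00'],M['m01']/M['m00']),r
W,im=load('w1b');S,ims=load('scene0');D,imd=load('side0')
cw,rw=blue(im,(310,130,400,190));cs,rs=blue(ims,(320,220,350,255));cd,rd=blue(imd,(305,220,330,250))
print(cw,rw,cs,rs,cd,rd)
print('cap centroid tri', tri([ray(W,cw),ray(S,cs),ray(D,cd)]))
print('W/S',tri([ray(W,cw),ray(S,cs)])[0],'W/D',tri([ray(W,cw),ray(D,cd)])[0])
for n,uv,z in [('capL',(323,160),35),('capR',(380,160),35),('captip',(351,146),35),('body L',(312,235),35),('bodyR',(384,235),35),('base',(348,290),35),('shoulderL',(319,205),35),('green cap',(517,218),35),('greenL',(468,290),35),('greenneck',(490,222),40),('greencapL',(488,215),35),('petri',(161,318),16),('box',(325,14),67),('box0',(325,14),0)]:
    print(n,onz(W,uv,z).round(1))
E
```

```text
(346.7044623262619, 162.5523043160205) (324, 145, 54, 33) (332.89473684210526, 234.47368421052633) (330, 231, 8, 11) (315.8909090909091, 231.2) (313, 226, 7, 11)
cap centroid tri (array([ 556.83599695, -249.08951403,   44.14607938]), [np.float64(0.6575421195251033), np.float64(1.4083001579315355), np.float64(1.5073165432604159)])
W/S [ 556.84524362 -249.12893369   45.88810427] W/D [ 556.51560258 -249.43440721   42.08040898]
capL [ 556.7 -228.9   35. ]
capR [ 558.6 -279.6   35. ]
captip [ 569.8 -253.1   35. ]
body L [ 487.  -221.4   35. ]
bodyR [ 489.5 -288.9   35. ]
base [ 432.4 -258.4   35. ]
shoulderL [ 515.9 -226.9   35. ]
green cap [ 510.5 -410.8   35. ]
greenL [ 436.7 -375.7   35. ]
greenneck [ 506.9 -384.2   40. ]
greencapL [ 512.3 -383.5   35. ]
petri [385.  -65.9  16. ]
box [ 666.4 -225.6   67. ]
box0 [ 680.  -226.1    0. ]
```

>>> step_arm:
  plan:
    - {"grip": 8.5, "tx": 0, "ty": 0, "tz": 0, "ax": 0, "ay": 7, "az": 0.2}
    - {"grip": 8.5, "tx": 0, "ty": 0, "tz": 0, "ax": 0, "ay": 7, "az": 0}
    - {"grip": 8.5, "tx": 0, "ty": 0, "tz": 0, "ax": 0, "ay": 7, "az": 0}
    - {"grip": 8.5, "tx": 0, "ty": 0, "tz": 0, "ax": 0, "ay": 7, "az": 0}
    - {"grip": 8.5, "tx": 0, "ty": 0, "tz": 0, "ax": 0, "ay": 7, "az": 0}
    - {"grip": 8.5, "tx": 0, "ty": 0, "tz": 0, "ax": 0, "ay": 0, "az": 0}
    - {"grip": 8.5, "tx": 0, "ty": 0, "tz": 0, "ax": 0, "ay": 0, "az": 0}

```text
time: 2.58
tool_pos: [518.1, -226.8, 269.2]
tcp_rot: [-179.9, -34.7, 1.7]
ft_force: [-0.4, 0.3, 1.8]
finger_gap: 84.9
```

```bash
python3 - <<'E'
from h import *
s=sense()
print([s['time']],s['joint_pos'].round(2).tolist(),s['tool_pos'].round(1),s['tcp_rot'].round(1))
E
```

```text
[2.5833] [-44.54, -26.79, 118.56, 27.01, 65.26, 37.31] [ 518.1 -226.8  269.2] [-179.9  -34.7    1.7]
```

>>> step_arm:
  plan:
    - {"grip": 8.5, "tx": 0, "ty": 0, "tz": 0, "ax": 0, "ay": 7, "az": 0}
    - {"grip": 8.5, "tx": 0, "ty": 0, "tz": 0, "ax": 0, "ay": 7, "az": 0}
    - {"grip": 8.5, "tx": 0, "ty": 0, "tz": 0, "ax": 0, "ay": 7, "az": 0}
    - {"grip": 8.5, "tx": 0, "ty": 0, "tz": 0, "ax": 0, "ay": 7, "az": 0}
    - {"grip": 8.5, "tx": 0, "ty": 0, "tz": 0, "ax": 0, "ay": 7, "az": 0}
    - {"grip": 8.5, "tx": 0, "ty": 0, "tz": 0, "ax": 0, "ay": 0, "az": 0}
    - {"grip": 8.5, "tx": 0, "ty": 0, "tz": 0, "ax": 0, "ay": 0, "az": 0}

```text
time: 3.17
tool_pos: [521.3, -228.2, 272.0]
tcp_rot: [-179.6, -69.6, 1.6]
ft_force: [-0.1, 0.3, -0.9]
finger_gap: 85.0
```

```bash
python3 - <<'E'
from h import *
s=sense()
print([s['time']],s['joint_pos'].round(2).tolist(),s['tool_pos'].round(1),s['tcp_rot'].round(1))
E
```

```text
[3.1667] [-63.04, -36.03, 142.65, 75.4, 61.41, -8.17] [ 521.3 -228.2  272. ] [-179.6  -69.6    1.6]
```

```bash
cat > kin.py <<'E'
from h import *
from scipy.optimize import least_squares
data=[([-4.89,7.51,85.32,0,87.26,-4.89],[599.6,.1,230.5],[-179.9,0,90]),
([-28.74,1.67,87.25,0,91.1,59.07],[520.1,-226.8,271.1],[-180,0,2.2]),
([-44.54,-26.79,118.56,27.01,65.26,37.31],[518.1,-226.8,269.2],[-179.9,-34.7,1.7]),
([-63.04,-36.03,142.65,75.4,61.41,-8.17],[521.3,-228.2,272.],[-179.6,-69.6,1.6])]
def wr(p,q):
    Lt,h,a1,L1,L2,e=p;q=np.radians(q);a=q[1]+q[2]
    r=a1+L1*np.sin(q[1])+L2*np.sin(a)+e*np.cos(a); z=h+L1*np.cos(q[1])+L2*np.cos(a)-e*np.sin(a)
    return np.array([r*np.cos(q[0]),r*np.sin(q[0]),z])
def fk(p,q):
    w=wr(p,q);qr=np.radians(q)
    Rm=R.from_euler('ZYZYZ',[qr[0],qr[1]+qr[2],qr[3],qr[4],qr[5]]).as_matrix()
    return w+p[0]*Rm[:,2],Rm
def res(p): return np.concatenate([fk(p,q)[0]-t for q,t,_ in data]+[(np.array(p)-[250,350,0,400,400,0])*1e-3])
sol=least_squares(res,[250,350,0,400,400,0])
P=sol.x
if __name__=='__main__':
    print(P.round(1),sol.fun.round(1)[:12])
    for q,t,r in data:
        Rt=R.from_euler('xyz',r,degrees=True).as_matrix();print((fk(P,q)[1].T@Rt).round(2).tolist())
E
python3 kin.py
```

```text
Traceback (most recent call last):
  File "kin.py", line 16, in <module>
    sol=least_squares(res,[250,350,0,400,400,0])
  File "kin.py", line 15, in res
    def res(p): return np.concatenate([fk(p,q)[0]-t for q,t,_ in data]+[(np.array(p)-[250,350,0,400,400,0])*1e-3])
                                       ~~^^^^^
  File "kin.py", line 13, in fk
    Rm=R.from_euler('ZYZYZ',[qr[0],qr[1]+qr[2],qr[3],qr[4],qr[5]]).as_matrix()
       ~~~~~~~~~~~~^^^^^^^^^^^^^^^^^^^^^^^^^^^^^^^^^^^^^^^^^^^^^^^
  File "scipy/spatial/transform/_rotation.pyx", line 1413, in scipy.spatial.transform._rotation.Rotation.from_euler
ValueError: Expected axis specification to be a non-empty string of upto 3 characters, got ZYZYZ
```

```bash
sed -i "s/Rm=R.from_euler('ZYZYZ',.*/Rm=(R.from_euler('ZYZ',[qr[0],qr[1]+qr[2],qr[3]])*R.from_euler('YZ',[qr[4],qr[5]])).as_matrix()/" kin.py
python3 kin.py
```

```text
[ 435.9  297.4 -121.9  421.4  670.7   22.1] [ -0.5 -51.4  -6.5 -28.  -43.    2.1 -14.7 -16.3   3.3   7.8   5.    1. ]
[[-0.0, -1.0, 0.0], [1.0, -0.0, -0.0], [0.0, 0.0, 1.0]]
[[0.0, -1.0, -0.0], [1.0, 0.0, 0.0], [-0.0, -0.0, 1.0]]
[[0.0, -1.0, 0.0], [1.0, 0.0, -0.0], [0.0, 0.0, 1.0]]
[[0.0, -1.0, 0.0], [1.0, 0.0, 0.0], [-0.0, 0.0, 1.0]]
```

```bash
python3 - <<'E'
s=open('kin.py').read()
s=s.replace("Lt,h,a1,L1,L2,e=p","Lt,h,a1,L1,L2,e,d=p").replace("r*np.cos(q[0]),r*np.sin(q[0])","r*np.cos(q[0])-d*np.sin(q[0]),r*np.sin(q[0])+d*np.cos(q[0])").replace("400,400,0]","400,400,0,50]")
s=s.replace("if __name__","""Rz=R.from_euler('z',90,degrees=True).as_matrix()
sg=1 if abs((fk(P,data[0][0])[1]@Rz-R.from_euler('xyz',data[0][2],degrees=True).as_matrix())).max()<.1 else -1
Rz=R.from_euler('z',90*sg,degrees=True).as_matrix()
lo=[-169.43,-51.17,1.28,-76.62,0,-152.29];hi=[169.43,129.36,143.12,256.62,156.53,152.29]
def ik(t,Rt,q0):
    def f(q):
        x,Rm=fk(P,q);return np.r_[(x-t),200*R.from_matrix((Rm@Rz).T@Rt).as_rotvec()]
    s=least_squares(f,np.clip(q0,np.array(lo)+.01,np.array(hi)-.01),bounds=(lo,hi));return s.x,np.abs(s.fun).max()
if __name__""")
open('kin.py','w').write(s)
E
python3 kin.py
```

```text
[364.8 317.9   0.  369.2 553.4  61.5  51.2] [-0.   0.  -0.1  0.  -0.   0.  -0.  -0.   0.   0.   0.   0. ]
[[-0.0, -1.0, 0.0], [1.0, -0.0, -0.0], [0.0, 0.0, 1.0]]
[[0.0, -1.0, -0.0], [1.0, 0.0, 0.0], [-0.0, -0.0, 1.0]]
[[0.0, -1.0, 0.0], [1.0, 0.0, -0.0], [0.0, 0.0, 1.0]]
[[0.0, -1.0, 0.0], [1.0, 0.0, 0.0], [-0.0, 0.0, 1.0]]
```

```bash
cat > scan.py <<'E'
from kin import *
def Rt(psi,phi):  # tool y horizontal, z tilted phi from straight down toward azimuth psi; camera on top
    b=R.from_euler('z',psi,degrees=True)*R.from_euler('y',-phi,degrees=True)
    return b.as_matrix()@np.array([[1,0,0],[0,-1,0],[0,0,-1.]])
if __name__=='__main__':
    for g,l in (([592,125,125],'bay'),([545,-254,35],'pick'),([545,-254,200],'lift')):
      for phi in ([40,50,60,70,80,90] if l!='pick' else [-30,-20,-10,0]):
        o=[]
        for psi in ([-40,-20,0,20,40,60] if l!='pick' else [0]):
            M=Rt(psi,phi);t=np.array(g)+18.7*M[:,2]
            best=None
            for q0 in ([-28,2,87,0,91,59],[-63,-36,142,75,61,-8],[20,0,90,0,60,60],[20,-30,130,60,50,0],[-20,-30,130,180,50,-120],[20,-30,130,-60,50,120],[40,-30,130,-60,50,120]):
                q,e=ik(t,M,q0)
                if best is None or e<best[0]-.5: best=(e,q.round(0).astype(int).tolist())
            o.append((psi,round(best[0],1),best[1] if best[0]<1 else ''))
        print(l,phi);[print('   ',x) for x in o if x[1]<5]
E
python3 scan.py
```

```text
bay 40
    (-20, np.float64(4.9), '')
    (0, np.float64(0.0), [11, -14, 129, -16, 27, 113])
    (20, np.float64(0.0), [0, -15, 129, 26, 30, 51])
    (40, np.float64(0.0), [-9, -9, 124, 44, 45, 14])
    (60, np.float64(0.0), [-14, 2, 114, 45, 60, -6])
bay 50
    (0, np.float64(0.0), [13, -17, 136, -40, 15, 137])
    (20, np.float64(0.0), [-3, -18, 137, 53, 22, 23])
    (40, np.float64(0.0), [-14, -9, 129, 62, 44, -6])
    (60, np.float64(0.0), [-19, 4, 117, 58, 63, -19])
bay 60
    (0, np.float64(0.0), [14, -15, 141, 246, 13, -148])
    (20, np.float64(0.0), [-5, -17, 142, 98, 22, -22])
    (40, np.float64(0.0), [-19, -5, 133, 81, 48, -26])
    (60, np.float64(0.0), [-23, 9, 119, 69, 67, -31])
bay 70
    (-20, np.float64(0.0), [32, 5, 132, 256, 49, -135])
    (0, np.float64(2.2), '')
    (40, np.float64(0.0), [-22, 2, 135, 96, 57, -43])
    (60, np.float64(0.0), [-26, 16, 118, 78, 74, -42])
bay 80
    (-20, np.float64(0.0), [34, 15, 130, 244, 62, -121])
    (0, np.float64(0.0), [16, 5, 143, 201, 49, -101])
    (20, np.float64(3.1), '')
    (40, np.float64(0.0), [-24, 13, 133, 106, 68
[... 1622 characters left out ...]
0, np.float64(0.0), [-58, -15, 139, 89, 53, -27])
    (20, np.float64(0.0), [-63, 3, 123, 77, 74, -32])
    (40, np.float64(0.0), [-63, 18, 105, 66, 89, -35])
    (60, np.float64(0.0), [-59, 32, 86, 58, 104, -37])
lift 80
    (0, np.float64(0.0), [-60, -6, 139, 104, 62, -44])
    (20, np.float64(0.0), [-66, 10, 122, 86, 80, -42])
    (40, np.float64(0.0), [-64, 25, 104, 73, 95, -41])
    (60, np.float64(0.0), [-60, 38, 84, 64, 109, -39])
lift 90
    (-40, np.float64(1.1), '')
    (0, np.float64(0.0), [-61, 7, 137, 114, 74, -58])
    (20, np.float64(0.0), [-66, 20, 121, 93, 88, -50])
    (40, np.float64(0.0), [-65, 32, 102, 79, 101, -45])
    (60, np.float64(0.0), [-61, 45, 82, 71, 114, -41])
```

>>> step_arm:
  plan:
    - {"grip": 8.5, "tx": 0, "ty": 0, "tz": 0, "ax": 0, "ay": -7, "az": 0}
    - {"grip": 8.5, "tx": 0, "ty": 0, "tz": 0, "ax": 0, "ay": -7, "az": 0}
    - {"grip": 8.5, "tx": 0, "ty": 0, "tz": 0, "ax": 0, "ay": -7, "az": 0}
    - {"grip": 8.5, "tx": 0, "ty": 0, "tz": 0, "ax": 0, "ay": -7, "az": 0}
    - {"grip": 8.5, "tx": 0, "ty": 0, "tz": 0, "ax": 0, "ay": -7, "az": 0}
    - {"grip": 8.5, "tx": 0, "ty": 0, "tz": 0, "ax": 0, "ay": -7, "az": 0}
    - {"grip": 8.5, "tx": 0, "ty": 0, "tz": 0, "ax": 0, "ay": -7, "az": 0}
    - {"grip": 8.5, "tx": 0, "ty": 0, "tz": 0, "ax": 0, "ay": -7, "az": 0}

```text
time: 3.83
tool_pos: [522.9, -230.4, 276.8]
tcp_rot: [179.3, -13.6, 1.7]
ft_force: [0.0, -0.5, -0.2]
finger_gap: 85.0
```

>>> step_arm:
  plan:
    - {"grip": 8.5, "tx": 0, "ty": 0, "tz": 0, "ax": 0, "ay": -7, "az": 0}
    - {"grip": 8.5, "tx": 0, "ty": 0, "tz": 0, "ax": 0, "ay": -7, "az": 0}
    - {"grip": 8.5, "tx": 0, "ty": 0, "tz": 0, "ax": 0, "ay": -7, "az": 0}
    - {"grip": 8.5, "tx": 0, "ty": 0, "tz": 0, "ax": 0, "ay": -7, "az": 0}
    - {"grip": 8.5, "tx": 0, "ty": 0, "tz": 0, "ax": 0, "ay": -6, "az": 0}
    - {"grip": 8.5, "tx": 0, "ty": 0, "tz": 0, "ax": 0, "ay": 0, "az": 0}
    - {"grip": 8.5, "tx": 0, "ty": 0, "tz": 0, "ax": 0, "ay": 0, "az": 0}

```text
time: 4.42
tool_pos: [523.4, -228.1, 270.2]
tcp_rot: [179.6, 20.3, 1.7]
ft_force: [-0.0, 0.4, 0.6]
finger_gap: 85.2
```

```bash
python3 - <<'E'
from h import *
s,im=snap('wrist','w2')
print([s['time']],s['joint_pos'].round(2).tolist(),s['tool_pos'].round(1),s['tcp_rot'].round(1))
E
```

```text
[4.4167] [-23.13, 20.63, 68.29, -9.26, 109.22, 63.49] [ 523.4 -228.1  270.2] [179.6  20.3   1.7]
```

View pics/w2.png

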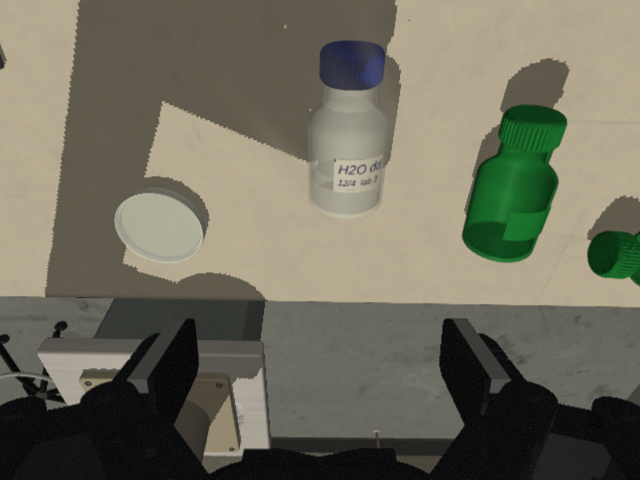

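Now the cap is at (352,65), the base edge at (345,213), and the label's top corners are at (333,160) and (381,158).

```bash
python3 - <<'E'
from h import *
A,_=load('w1b');B,_=load('w2')
for n,a,b in [('labTL',(337,242),(333,160)),('labTR',(382,240),(381,158)),('labBL',(336,272),(334,191)),('capBL',(325,176),(321,85)),('capBR',(379,176),(384,85))]:
    p,e=tri([ray(A,a),ray(B,b)]);print(n,p.round(1),np.round(e[0],1))
for n,uv in [('capL',(320,65)),('capR',(385,65)),('bodyL',(307,150)),('bodyR',(386,150)),('tip',(352,41))]: print(n,onz(B,uv,35).round(1))
E
```

```text
labTL [ 489.3 -242.8   62.2] 0.8
labTR [ 493.2 -281.6   64.3] 0.8
labBL [ 463.4 -243.8   67.8] 0.1
capBL [ 544.1 -230.7   45.1] 0.3
capBR [ 546.3 -278.3   48. ] 0.4
capL [ 556.1 -229.3   35. ]
capR [ 557.6 -279.8   35. ]
bodyL [ 484.9 -220.2   35. ]
bodyR [ 486.8 -289.7   35. ]
tip [ 573.9 -252.8   35. ]
```

>>> step_arm:
  plan:
    - {"grip": 8.5, "tx": 2.1, "ty": 0.56, "tz": 2.6, "ax": 0, "ay": 0, "az": 0.2}
    - {"grip": 8.5, "tx": 2.1, "ty": 0.56, "tz": 2.6, "ax": 0, "ay": 0, "az": 0.2}
    - {"grip": 8.5, "tx": 2.1, "ty": 0.56, "tz": 2.6, "ax": 0, "ay": 0, "az": 0.2}
    - {"grip": 8.5, "tx": 2.1, "ty": 0.56, "tz": 2.6, "ax": 0, "ay": 0, "az": 0.2}
    - {"grip": 8.5, "tx": 2.1, "ty": 0.56, "tz": 2.6, "ax": 0, "ay": 0, "az": 0.2}
    - {"grip": 8.5, "tx": 0, "ty": 0, "tz": 0, "ax": 0, "ay": 0, "az": 0}
    - {"grip": 8.5, "tx": 0, "ty": 0, "tz": 0, "ax": 0, "ay": 0, "az": 0}

```text
time: 5.05
tool_pos: [575.0, -255.2, 114.5]
tcp_rot: [179.5, 20.1, 0.7]
ft_force: [-0.5, -0.6, 1.2]
finger_gap: 85.2
```

```bash
python3 - <<'E'
from h import *
s,im=snap('wrist','w3')
print([s['time']],s['joint_pos'].round(2).tolist(),s['tool_pos'].round(1),s['tcp_rot'].round(1))
T=toolT(s);d=T[:3,2];t=np.array([549,-254.6,35])+18.7*d
print(t,(T[:3,:3].T@(t-s['tool_pos'])).round(1))
E
```

```text
[5.05] [-23.64, 34.69, 66.15, -8.65, 97.32, 65.89] [ 575.  -255.2  114.5] [179.5  20.1   0.7]
[ 542.57938103 -254.83515633   17.43838408] [  2.9  -1.7 102.3]
```

View pics/w3.png

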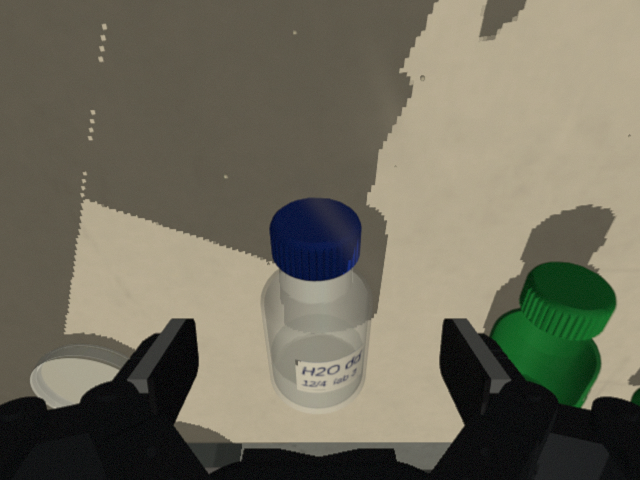

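The cap is centred between the fingers at (316,240), and nothing is in the fingers' path. I'll advance.

>>> step_arm:
  plan:
    - {"grip": 8.5, "tx": 0.1, "ty": -0.05, "tz": 2.5, "ax": 0, "ay": 0, "az": 0}
    - {"grip": 8.5, "tx": 0.1, "ty": -0.05, "tz": 2.5, "ax": 0, "ay": 0, "az": 0}
    - {"grip": 8.5, "tx": 0.1, "ty": 0, "tz": 2.0, "ax": 0, "ay": 0, "az": 0}
    - {"grip": 8.5, "tx": 0, "ty": 0, "tz": 1.7, "ax": 0, "ay": 0, "az": 0}
    - {"grip": 8.5, "tx": 0, "ty": 0, "tz": 1.5, "ax": 0, "ay": 0, "az": 0}
    - {"grip": 8.5, "tx": 0, "ty": 0, "tz": 0, "ax": 0, "ay": 0, "az": 0}
    - {"grip": 8.5, "tx": 0, "ty": 0, "tz": 0, "ax": 0, "ay": 0, "az": 0}

```text
time: 5.68
tool_pos: [544.6, -255.5, 20.2]
tcp_rot: [179.5, 19.9, 0.7]
ft_force: [1.3, 0.5, 0.4]
finger_gap: 85.1
```

>>> step_arm:
  plan:
    - {"grip": 4, "tx": 0, "ty": 0, "tz": 0, "ax": 0, "ay": 0, "az": 0}
    - {"grip": 4, "tx": 0, "ty": 0, "tz": 0, "ax": 0, "ay": 0, "az": 0}
    - {"grip": 4, "tx": 0, "ty": 0, "tz": 0, "ax": 0, "ay": 0, "az": 0}
    - {"grip": 4, "tx": 0, "ty": 0, "tz": 0, "ax": 0, "ay": 0, "az": 0}
    - {"grip": 4, "tx": 0, "ty": 0, "tz": 0, "ax": 0, "ay": 0, "az": 0}
    - {"grip": 4, "tx": 0, "ty": 0, "tz": 0, "ax": 0, "ay": 0, "az": 0}
    - {"grip": 4, "tx": 0, "ty": 0, "tz": 0, "ax": 0, "ay": 0, "az": 0}
    - {"grip": 4, "tx": 0, "ty": 0, "tz": 0, "ax": 0, "ay": 0, "az": 0}
  newtons: 60

```text
time: 6.35
tool_pos: [544.8, -255.2, 18.6]
tcp_rot: [179.6, 19.9, 0.8]
ft_force: [2.1, -0.3, 7.0]
finger_gap: 47.5
```

```bash
python3 - <<'E'
from h import *
s,im=snap('wrist','w4')
print([s['time']],s['finger_gap'],s['tool_pos'].round(1),s['tcp_rot'].round(1),s['ft_force'].round(1))
E
```

```text
[6.35] 47.50099726999643 [ 544.8 -255.2   18.6] [179.6  19.9   0.8] [ 2.1 -0.3  7. ]
```

View pics/w4.png

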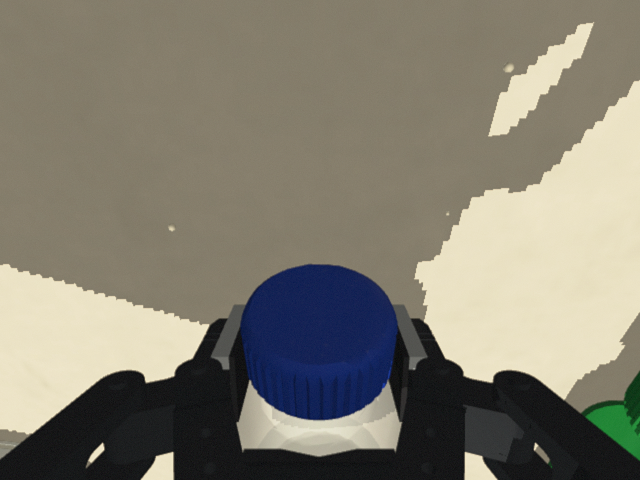

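>>> step_arm:
  plan:
    - {"grip": 4, "tx": -0.3, "ty": 0, "tz": -0.9, "ax": 0, "ay": 0, "az": 0}
    - {"grip": 4, "tx": -0.7, "ty": 0, "tz": -1.9, "ax": 0, "ay": 0, "az": 0}
    - {"grip": 4, "tx": -1.0, "ty": 0, "tz": -2.8, "ax": 0, "ay": 0, "az": 0}
    - {"grip": 4, "tx": -1.0, "ty": 0, "tz": -2.8, "ax": 0, "ay": 0, "az": 0}
    - {"grip": 4, "tx": -1.0, "ty": 0, "tz": -2.8, "ax": 0, "ay": 0, "az": 0}
    - {"grip": 4, "tx": -1.0, "ty": 0, "tz": -2.8, "ax": 0, "ay": 0, "az": 0}
    - {"grip": 4, "tx": -1.0, "ty": 0, "tz": -2.8, "ax": 0, "ay": 0, "az": 0}
    - {"grip": 4, "tx": -0.4, "ty": 0, "tz": -1.2, "ax": 0, "ay": 0, "az": 0}

```text
time: 7.07
tool_pos: [546.5, -254.1, 212.8]
tcp_rot: [179.5, 19.8, 0.8]
ft_force: [0.5, -0.5, -1.7]
finger_gap: 47.3
```

```bash
python3 - <<'E'
from h import *
s,im=snap('scene','s5')
print([s['time']],s['finger_gap'],s['tool_pos'].round(1),s['tcp_rot'].round(1),s['ft_force'].round(1),s['wrist_torque'].round(2))
cv2.imwrite('pics/s5c.png',cv2.resize(cv2.imread('pics/s5.png')[130:330,220:460],None,fx=3,fy=3,interpolation=cv2.INTER_CUBIC))
# carrier first estimate from w0
E
```

```text
[7.0667] 47.327823126205466 [ 546.5 -254.1  212.8] [179.5  19.8   0.8] [ 0.5 -0.5 -1.7] [ 0.   -0.52  0.03]
```

View pics/s5c.png

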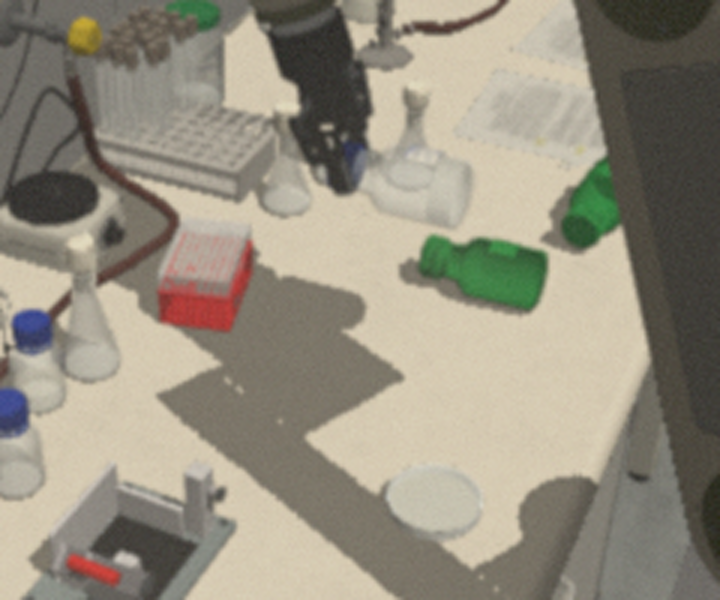

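>>> step_arm:
  plan:
    - {"grip": 4, "tx": 0, "ty": 0, "tz": 0, "ax": 0, "ay": 3, "az": 0}
    - {"grip": 4, "tx": 0, "ty": 0, "tz": 0, "ax": 0, "ay": 6, "az": 0}
    - {"grip": 4, "tx": 0, "ty": 0, "tz": 0, "ax": 0, "ay": 7, "az": 0}
    - {"grip": 4, "tx": 0, "ty": 0, "tz": 0, "ax": 0, "ay": 7, "az": 0}
    - {"grip": 4, "tx": 0, "ty": 0, "tz": 0, "ax": 0, "ay": 7, "az": 0}
    - {"grip": 4, "tx": 0, "ty": 0, "tz": 0, "ax": 0, "ay": 7, "az": 0}
    - {"grip": 4, "tx": 0, "ty": 0, "tz": 0, "ax": 0, "ay": 5, "az": 0}
    - {"grip": 4, "tx": 0, "ty": 0, "tz": 0, "ax": 2.0, "ay": 4.8, "az": -4.6}

```text
time: 7.78
tool_pos: [543.7, -252.2, 205.5]
tcp_rot: [179.7, -26.6, 5.8]
ft_force: [-0.7, 1.4, -4.0]
finger_gap: 47.1
```

>>> step_arm:
  plan:
    - {"grip": 4, "tx": 0, "ty": 0, "tz": 0, "ax": 2.4, "ay": 4.8, "az": -4.4}
    - {"grip": 4, "tx": 0, "ty": 0, "tz": 0, "ax": 2.8, "ay": 4.8, "az": -4.1}
    - {"grip": 4, "tx": 0, "ty": 0, "tz": 0, "ax": 3.1, "ay": 4.8, "az": -3.9}
    - {"grip": 4, "tx": 0, "ty": 0, "tz": 0, "ax": 3.4, "ay": 4.8, "az": -3.7}
    - {"grip": 4, "tx": 0, "ty": 0, "tz": 0, "ax": 3.7, "ay": 4.8, "az": -3.3}
    - {"grip": 4, "tx": 0, "ty": 0, "tz": 0, "ax": 4.0, "ay": 4.8, "az": -3.0}
    - {"grip": 4, "tx": 0, "ty": 0, "tz": 0, "ax": 4.2, "ay": 4.8, "az": -2.6}
    - {"grip": 4, "tx": 0, "ty": 0, "tz": 0, "ax": 4.4, "ay": 4.8, "az": -2.3}

```text
time: 8.45
tool_pos: [543.7, -253.3, 205.6]
tcp_rot: [-178.8, -64.1, 43.6]
ft_force: [0.4, 0.1, -2.8]
finger_gap: 47.6
```

>>> step_arm:
  plan:
    - {"grip": 4, "tx": 0, "ty": 0, "tz": 0, "ax": 4.6, "ay": 4.8, "az": -1.9}
    - {"grip": 4, "tx": 0, "ty": 0, "tz": 0, "ax": 0, "ay": 0, "az": 0}
    - {"grip": 4, "tx": 0, "ty": 0, "tz": 0, "ax": 0, "ay": 0, "az": 0}

```text
time: 8.7
tool_pos: [543.9, -252.2, 201.3]
tcp_rot: [-176.6, -68.7, 46.3]
ft_force: [-1.3, -0.0, -2.9]
finger_gap: 47.2
```

```bash
python3 - <<'E'
from h import *
s,im=snap('scene','s6')
print([s['time']],s['finger_gap'],s['joint_pos'].round(1),s['tool_pos'].round(1),s['tcp_rot'].round(1),s['ft_force'].round(1),s['wrist_torque'].round(2))
print(toolT(s).round(3))
snap('side','d6')
a=cv2.imread('pics/s6.png')[110:410,220:460];b=cv2.imread('pics/d6.png')[110:410,220:460]
cv2.imwrite('pics/s6c.png',cv2.resize(np.hstack([a,b]),(800,500),interpolation=cv2.INTER_CUBIC))
E
```

```text
[8.7] 47.186962026300904 [-62.5  24.   94.9  60.4  97.8 -34. ] [ 543.9 -252.2  201.3] [-176.6  -68.7   46.3] [-1.3 -0.  -2.9] [-0.65  0.53  0.01]
[[ 2.50000e-01  7.60000e-01  6.00000e-01  5.43903e+02]
 [ 2.62000e-01 -6.50000e-01  7.14000e-01 -2.52203e+02]
 [ 9.32000e-01 -2.10000e-02 -3.62000e-01  2.01261e+02]
 [ 0.00000e+00  0.00000e+00  0.00000e+00  1.00000e+00]]
```

View pics/s6c.png

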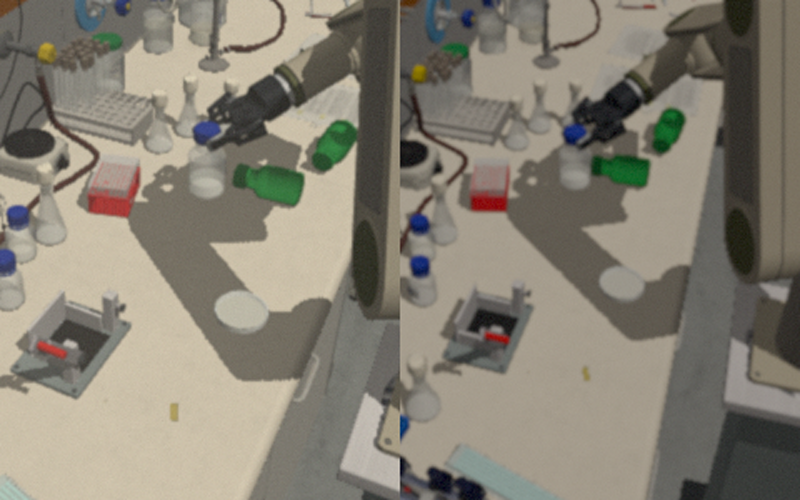

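```bash
python3 - <<'E'
from h import *
a=cv2.imread('pics/wrist0.png')[0:180,220:430];cv2.imwrite('pics/w0c.png',cv2.resize(a,None,fx=3.5,fy=3.3,interpolation=cv2.INTER_CUBIC))
b=cv2.imread('pics/s6.png')[270:355,220:305];c=cv2.imread('pics/d6.png')[270:355,240:325]
cv2.imwrite('pics/sd6.png',np.hstack([cv2.resize(x,(400,400),interpolation=cv2.INTER_CUBIC) for x in(b,c)]))
E
```

```text
(no output)
```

View pics/w0c.png

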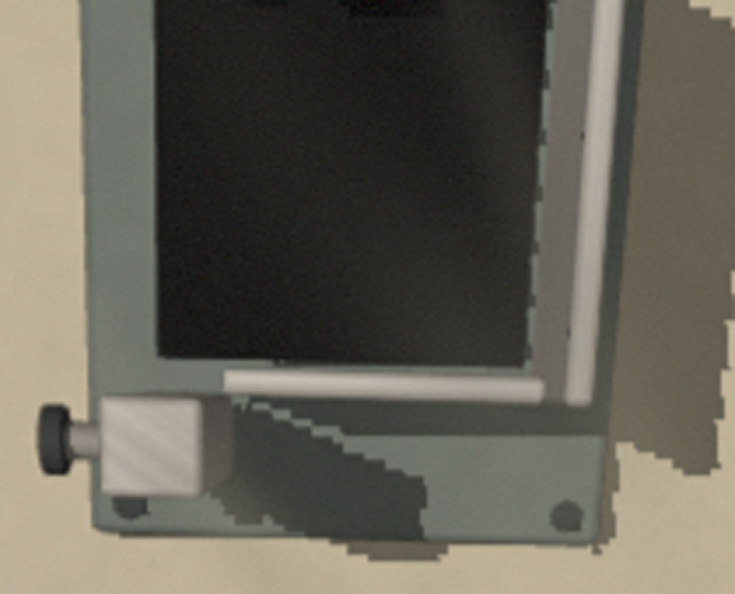

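View pics/sd6.png

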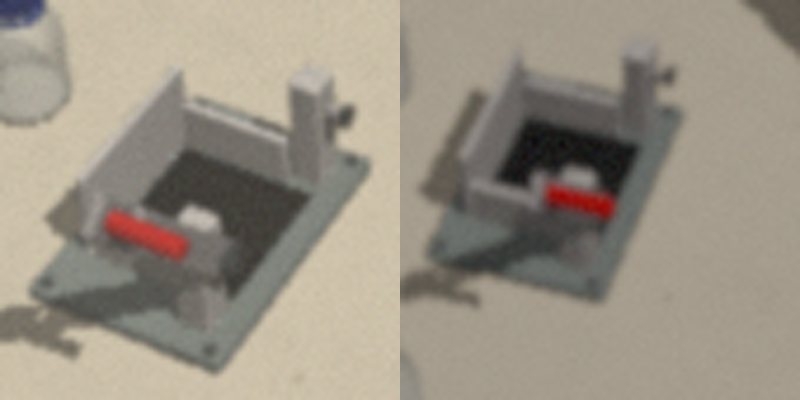

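Zoomed crops:
- **Wrist view:** the slot post's top is centred at about (263,135), the bolt head is at (234,133), and the rubber's near corners are at (265,108) and (371,111).
- **Scene view:** the red pin runs from (244,317) to (259,322).
- **Side view:** the pin runs from (272,311) to (285,314).

```bash
python3 - <<'E'
from h import *
W,_=load('wrist0');S,_=load('s6');D,_=load('d6')
for n,uv,z in [('post',(263.4,134.8),86),('rubF',(265.1,108.2),12),('rubB',(371.4,110.6),12),('plF',(246.6,160.6),10),('plF2',(242.9,0),10),('plB',(390.9,163.5),10),('head',(234,133),65)]:
    print('W',n,onz(W,uv,z).round(1))
for n,a,b,z in [('cR',(298.6,304),(300.1,294.4),10),('cB',(266.3,349),(283.1,333.3),10),('cL',(226.8,332),(246.4,323.1),10),('post',(286.3,285.9),(291,280.2),86)]:
    print(n,'S',onz(S,a,z).round(1),'D',onz(D,b,z).round(1),'tri',tri([ray(S,a),ray(D,b)])[0].round(1))
print('post tri WSD',tri([ray(W,(263.4,134.8)),ray(S,(286.3,285.9)),ray(D,(291,280.2))]))
print('post tri WS',tri([ray(W,(263.4,134.8)),ray(S,(286.3,285.9))]))
print('cR tri W',tri([ray(W,(246.6,160.6)),ray(S,(298.6,304)),ray(D,(300.1,294.4))]))
for a,b in [((243.8,317.2),(271.9,311.4)),((258.9,322.5),(285.3,314))]:
    p,e=tri([ray(S,a),ray(D,b)]);print('pin',p.round(1),e[0].round(1))
E
```

```text
W post [563.1  62.8  86. ]
W rubF [555.8  80.3  12. ]
W rubB [642.9  78.4  12. ]
W plF [538.1  37.8  10. ]
W plF2 [541.7 159.3  10. ]
W plB [661.4  35.3  10. ]
W head [539.6  63.1  65. ]
cR S [534.1  42.4  10. ] D [534.2  43.9  10. ] tri [534.8  41.4   8.1]
cB S [536.9 218.   10. ] D [539.9 211.4  10. ] tri [539.8 212.5   6.8]
cL S [657.9 212.9  10. ] D [661.  204.2  10. ] tri [659.  209.6  11.3]
post S [559.1  62.8  86. ] D [559.4  60.7  86. ] tri [559.1  62.3  86.6]
post tri WSD (array([560.80435445,  61.47337679,  84.87347598]), [np.float64(2.5149234699953986), np.float64(0.9835974700196777), np.float64(1.844793369783749)])
post tri WS (array([561.52653636,  61.72483854,  83.63905487]), [np.float64(1.6152146142635453), np.float64(1.61521461426362)])
cR tri W (array([536.7059575 ,  37.03621841,   3.0841013 ]), [np.float64(0.26225369356411976), np.float64(0.6843620128236522), np.float64(0.8116910792718528)])
pin [545.1 282.  185.6] 1.3
pin [508.1 279.8 183.8] 1.5
```

```bash
cat > bot.py <<'E'
from h import *
Tp=toolT(dict(tool_pos=np.array([544.8,-255.2,18.6]),tcp_rot=[179.6,19.9,.8]))
def intool(p): return (np.linalg.inv(Tp)@np.r_[p,1])[:3]
ax=np.array([1,.010,0.]);ax/=np.linalg.norm(ax)
B0=intool(np.array([432.5,-256,35.]));A0=Tp[:3,:3].T@ax
def bottle(s):
    T=toolT(s);return (T@np.r_[B0,1])[:3],T[:3,:3]@A0
BAY=np.array([599.3,124.5,12.])
E
python3 - <<'E'
from bot import *
s=sense();b,a=bottle(s);print('base',b.round(1),'axis',a.round(3))
for n in('s6','d6'):
    C,im=load(n);im=im.copy()
    for k in (0,69,138):
        p=proj(C,b+k*a);print(n,k,p.round(1));cv2.circle(im,tuple(int(round(v*1)) for v in p),1,(0,0,255),-1)
    p=proj(C,b);x,y=int(p[0])-40,int(p[1])-70
    cv2.imwrite(f'pics/{n}b.png',cv2.resize(im[y:y+90,x:x+80],(400,450),interpolation=cv2.INTER_NEAREST))
cv2.imwrite('pics/b6.png',np.hstack([cv2.imread('pics/s6b.png'),cv2.imread('pics/d6b.png')]))
# rotation correction to bring axis to vertical and world
T=toolT(s);v=np.cross(a,[0,0,1]);print('corr tool rotvec deg',np.degrees(T[:3,:3].T@v).round(1))
E
```

```text
base [ 530.8 -266.2   94.9] axis [0.03  0.009 1.   ]
s6 0 [343.2 221.2]
s6 69 [343.4 202.6]
s6 138 [343.6 183. ]
d6 0 [324.3 218.5]
d6 69 [324.3 203.3]
d6 138 [324.4 187.2]
corr tool rotvec deg [-0.3  1.5 -0.9]
```

View pics/b6.png

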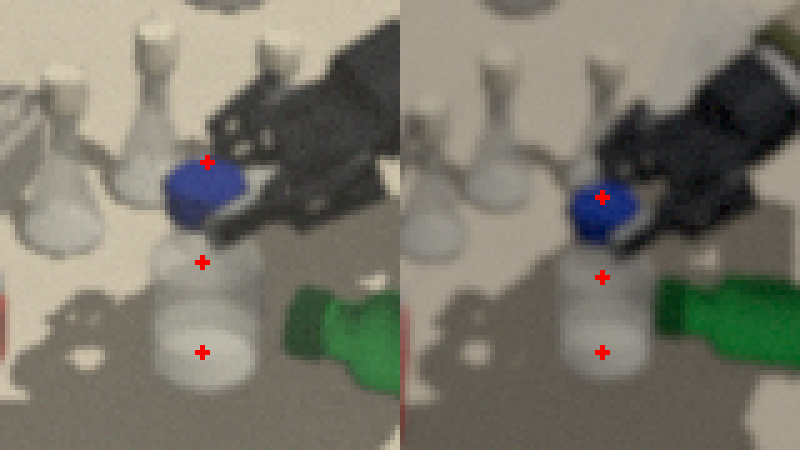

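>>> step_arm:
  plan:
    - {"grip": 4, "tx": 1, "ty": 0, "tz": 0, "ax": -0.3, "ay": 1.5, "az": -0.9}
    - {"grip": 4, "tx": 1, "ty": 0, "tz": 0, "ax": 0, "ay": 0, "az": 0}
    - {"grip": 4, "tx": 0, "ty": 0, "tz": 0, "ax": 0, "ay": 0, "az": 0}

```text
time: 9.05
tool_pos: [550.4, -247.7, 230.3]
tcp_rot: [177.8, -70.1, 51.7]
ft_force: [-0.9, -1.3, -2.6]
finger_gap: 47.4
```

```bash
python3 - <<'E'
from bot import *
from kin import ik
s=sense();b,a=bottle(s);T=toolT(s);print('base',b.round(1),'axis',a.round(3),s['tcp_rot'].round(1),s['time'])
q=s['joint_pos']
t=BAY+[0,0,98];d=t-b;print('world d',d.round(1),'tool d',(T[:3,:3].T@d).round(1))
for f in np.linspace(0,1,8):
    q,e=ik(s['tool_pos']+f*d,T[:3,:3],q);print(round(f,2),q.round(0),e.round(2))
q,e=ik(s['tool_pos']+d-[0,0,98],T[:3,:3],q);print('low',q.round(0),e.round(2))
E
```

```text
base [ 540.2 -260.5  118. ] axis [-0.005  0.005  1.   ] [177.8 -70.1  51.7] 9.05
world d [ 59.1 385.   -8. ] tool d [ 107.9 -204.4  313.7]
0.0 [-62.  22.  95.  62.  99. -34.] 0.0
0.14 [-59.  16. 102.  64.  95. -34.] 0.0
0.29 [-55.  11. 108.  66.  92. -33.] 0.0
0.43 [-50.   7. 114.  68.  88. -33.] 0.0
0.57 [-45.   2. 119.  71.  83. -31.] 0.0
0.71 [-39.  -1. 122.  74.  79. -30.] 0.0
0.86 [-32.  -4. 125.  77.  73. -28.] 0.0
1.0 [-25.  -6. 127.  80.  67. -27.] 0.0
low [-25.   8. 127.  86.  65. -42.] 0.0
```

>>> step_arm:
  plan:
    - {"grip": 4, "tx": 0.3, "ty": -0.6, "tz": 0.9, "ax": 0, "ay": 0, "az": 0}
    - {"grip": 4, "tx": 0.7, "ty": -1.3, "tz": 2.0, "ax": 0, "ay": 0, "az": 0}
    - {"grip": 4, "tx": 0.7, "ty": -1.4, "tz": 2.2, "ax": 0, "ay": 0, "az": 0}
    - {"grip": 4, "tx": 0.8, "ty": -1.4, "tz": 2.2, "ax": 0, "ay": 0, "az": 0}
    - {"grip": 4, "tx": 0.8, "ty": -1.5, "tz": 2.2, "ax": 0, "ay": 0, "az": 0}
    - {"grip": 4, "tx": 0.8, "ty": -1.5, "tz": 2.3, "ax": 0, "ay": 0, "az": 0}
    - {"grip": 4, "tx": 0.8, "ty": -1.5, "tz": 2.3, "ax": 0, "ay": 0, "az": 0}
    - {"grip": 4, "tx": 0.8, "ty": -1.5, "tz": 2.3, "ax": 0, "ay": 0, "az": 0}

```text
time: 9.72
tool_pos: [580.7, -44.9, 224.8]
tcp_rot: [178.3, -70.1, 51.2]
ft_force: [-0.0, 0.3, -3.2]
finger_gap: 47.2
```

>>> step_arm:
  plan:
    - {"grip": 4, "tx": 0.8, "ty": -1.5, "tz": 2.3, "ax": 0, "ay": 0, "az": 0}
    - {"grip": 4, "tx": 0.8, "ty": -1.5, "tz": 2.3, "ax": 0, "ay": 0, "az": 0}
    - {"grip": 4, "tx": 0.8, "ty": -1.5, "tz": 2.3, "ax": 0, "ay": 0, "az": 0}
    - {"grip": 4, "tx": 0.8, "ty": -1.5, "tz": 2.2, "ax": 0, "ay": 0, "az": 0}
    - {"grip": 4, "tx": 0.7, "ty": -1.3, "tz": 2.0, "ax": 0, "ay": 0, "az": 0}
    - {"grip": 4, "tx": 0.5, "ty": -0.9, "tz": 1.4, "ax": 0, "ay": 0, "az": 0}
    - {"grip": 4, "tx": 0.2, "ty": -0.5, "tz": 0.7, "ax": 0, "ay": 0, "az": 0}
    - {"grip": 4, "tx": 0, "ty": 0, "tz": 0, "ax": 0, "ay": 0, "az": 0}

```text
time: 10.38
tool_pos: [604.2, 118.7, 222.4]
tcp_rot: [178.5, -70.2, 51.2]
ft_force: [-0.2, 0.4, -2.9]
finger_gap: 47.6
```

```bash
cat > chk.py <<'E'
from bot import *
import sys
n=sys.argv[1]
snap('scene','s'+n);snap('side','d'+n)
s=sense();b,a=bottle(s);T=toolT(s)
print(s['time'],'tool',s['tool_pos'].round(1),s['tcp_rot'].round(1),'gap',s['finger_gap'].round(1),'F',s['ft_force'].round(1))
print('base',b.round(1),'axis',a.round(3))
t=BAY+[0,0,float(sys.argv[2])];d=t-b;print('world d',d.round(1),'tool d',(T[:3,:3].T@d).round(1),'up in tool',T[2,:3].round(3),'corr',np.degrees(T[:3,:3].T@np.cross(a,[0,0,1])).round(2))
o=[]
for k in 'sd':
    C,im=load(k+n)
    for j in(0,138):
        p=proj(C,b+j*a);print(k,j,p.round(1))
    p=proj(C,BAY+[0,0,70]);x,y=int(p[0])-50,int(p[1])-65
    o.append(cv2.resize(im[y:y+125,x:x+100],(400,500),interpolation=cv2.INTER_CUBIC));print('off',x,y)
cv2.imwrite('pics/c'+n+'.png',np.hstack(o))
E
python3 chk.py 7 40
```

```text
Traceback (most recent call last):
  File "chk.py", line 6, in <module>
    print(s['time'],'tool',s['tool_pos'].round(1),s['tcp_rot'].round(1),'gap',s['finger_gap'].round(1),'F',s['ft_force'].round(1))
                                                                              ^^^^^^^^^^^^^^^^^^^^^
AttributeError: 'float' object has no attribute 'round'
```

```bash
sed -i "s/s\['finger_gap'\].round(1)/round(s['finger_gap'],1)/" chk.py; python3 chk.py 7 40
```

```text
10.5833 tool [605.1 115.7 221.7] [178.7 -70.2  50.8] gap 47.5 F [ 0.1  0.1 -3. ]
base [594.5 103.4 109.4] axis [-0.002 -0.     1.   ]
world d [  4.8  21.1 -57.4] tool d [-47.4 -10.5  37.5] up in tool [ 0.941  0.008 -0.339] corr [ 0.03 -0.09  0.08]
s 0 [266.7 285. ]
s 138 [263.5 243.3]
off 211 232
d 0 [276.  282.2]
d 138 [274.6 248.8]
off 222 227
```

View pics/c7.png

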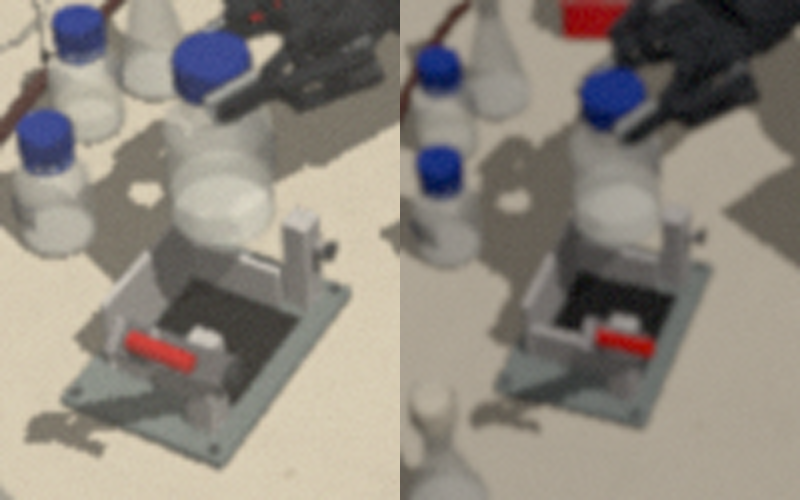

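>>> step_arm:
  plan:
    - {"grip": 4, "tx": 0.33, "ty": -0.5, "tz": 0.9, "ax": 0, "ay": 0, "az": 0}
    - {"grip": 4, "tx": 0.33, "ty": -0.5, "tz": 0.9, "ax": 0, "ay": 0, "az": 0}
    - {"grip": 4, "tx": 0, "ty": 0, "tz": 0, "ax": 0, "ay": 0, "az": 0}
    - {"grip": 4, "tx": -1.1, "ty": 0, "tz": 0.4, "ax": 0, "ay": 0, "az": 0}
    - {"grip": 4, "tx": -1.1, "ty": 0, "tz": 0.4, "ax": 0, "ay": 0, "az": 0}
    - {"grip": 4, "tx": -1.1, "ty": 0, "tz": 0.4, "ax": 0, "ay": 0, "az": 0}
    - {"grip": 4, "tx": 0, "ty": 0, "tz": 0, "ax": 0, "ay": 0, "az": 0}
    - {"grip": 4, "tx": 0, "ty": 0, "tz": 0, "ax": 0, "ay": 0, "az": 0}

```text
time: 11.25
tool_pos: [609.7, 136.8, 185.4]
tcp_rot: [179.3, -70.2, 50.2]
ft_force: [0.6, 0.2, -2.6]
finger_gap: 47.3
```

```bash
python3 chk.py 8 8
```

```text
11.35 tool [610.3 136.9 186.8] [178.9 -70.2  50.6] gap 47.3 F [-0.5  0.  -3.2]
base [599.7 124.7  74.4] axis [-0.002 -0.001  1.   ]
world d [ -0.4  -0.2 -54.4] tool d [-51.3  -0.5  18.1] up in tool [ 0.941  0.007 -0.339] corr [ 0.01 -0.11  0.02]
s 0 [261.7 299.3]
s 138 [258.1 258.9]
off 211 232
d 0 [272.7 294.5]
d 138 [271.  262.1]
off 222 227
```

View pics/c8.png

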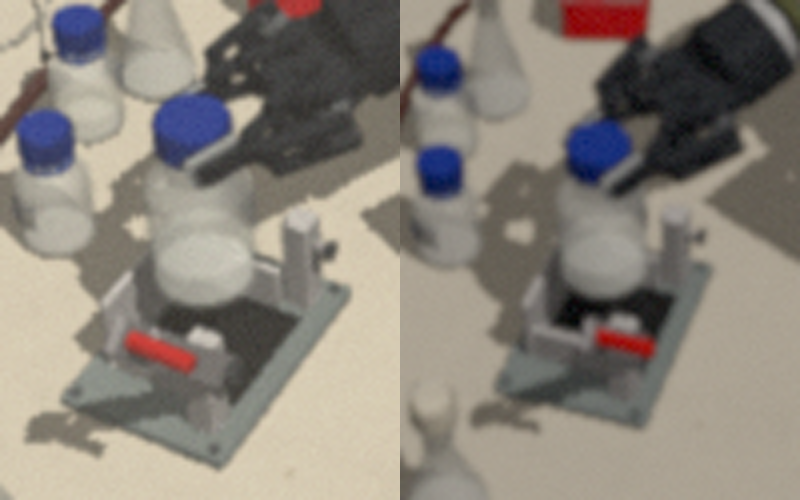

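The bottle hangs centred over the bay: its base is at (203,268) in the scene crop and inside the walls in both views. I'll lower it.

>>> step_arm:
  plan:
    - {"grip": 4, "tx": -0.94, "ty": 0, "tz": 0.34, "ax": 0, "ay": 0, "az": 0}
    - {"grip": 4, "tx": -0.94, "ty": 0, "tz": 0.34, "ax": 0, "ay": 0, "az": 0}
    - {"grip": 4, "tx": -0.94, "ty": 0, "tz": 0.34, "ax": 0, "ay": 0, "az": 0}
    - {"grip": 4, "tx": -0.94, "ty": 0, "tz": 0.34, "ax": 0, "ay": 0, "az": 0}
    - {"grip": 4, "tx": -0.94, "ty": 0, "tz": 0.34, "ax": 0, "ay": 0, "az": 0}
    - {"grip": 4, "tx": 0, "ty": 0, "tz": 0, "ax": 0, "ay": 0, "az": 0}
    - {"grip": 4, "tx": 0, "ty": 0, "tz": 0, "ax": 0, "ay": 0, "az": 0}

```text
time: 11.93
tool_pos: [610.3, 137.2, 136.5]
tcp_rot: [179.0, -70.2, 50.6]
ft_force: [0.4, 1.3, -1.9]
finger_gap: 47.7
```

```bash
python3 chk.py 9 0
```

```text
12.0333 tool [610.7 137.2 137.3] [178.7 -70.2  50.8] gap 47.5 F [-0.6  0.2 -2.7]
base [600.2 124.9  24.9] axis [-0.002 -0.001  1.   ]
world d [ -0.9  -0.4 -12.9] tool d [-12.5  -0.5   3.5] up in tool [ 0.941  0.008 -0.338] corr [ 0.03 -0.13  0.07]
s 0 [262.6 312.5]
s 138 [259.3 274. ]
off 211 232
d 0 [273.1 305.2]
d 138 [271.5 274.2]
off 222 227
```

View pics/c9.png

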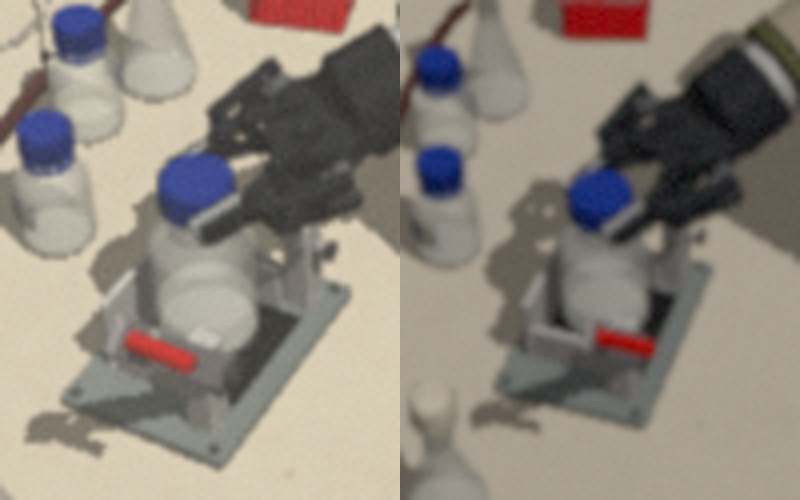

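>>> step_arm:
  plan:
    - {"grip": 4, "tx": -0.45, "ty": 0, "tz": 0.15, "ax": 0, "ay": 0, "az": 0}
    - {"grip": 4, "tx": -0.25, "ty": 0, "tz": 0.1, "ax": 0, "ay": 0, "az": 0}
    - {"grip": 4, "tx": 0, "ty": 0, "tz": 0, "ax": 0, "ay": 0, "az": 0}

```text
time: 12.28
tool_pos: [610.0, 137.5, 128.2]
tcp_rot: [178.9, -70.2, 50.6]
ft_force: [0.2, 0.0, -3.1]
finger_gap: 47.9
```

>>> step_arm:
  plan:
    - {"grip": 4, "tx": -0.19, "ty": 0, "tz": 0.07, "ax": 0, "ay": 0, "az": 0}
    - {"grip": 4, "tx": 0, "ty": 0, "tz": 0, "ax": 0, "ay": 0, "az": 0}

```text
time: 12.45
tool_pos: [610.0, 137.5, 126.2]
tcp_rot: [179.0, -70.2, 50.6]
ft_force: [1.0, 0.8, -2.8]
finger_gap: 47.3
```

>>> step_arm:
  plan:
    - {"grip": 4, "tx": -0.19, "ty": 0, "tz": 0.07, "ax": 0, "ay": 0, "az": 0}
    - {"grip": 4, "tx": 0, "ty": 0, "tz": 0, "ax": 0, "ay": 0, "az": 0}

```text
time: 12.62
tool_pos: [610.6, 137.5, 125.5]
tcp_rot: [178.9, -70.3, 50.7]
ft_force: [-1.6, 0.1, 4.2]
finger_gap: 47.3
```

Contact: Fz rose from −2.8 to +4.2 N at the predicted floor height. I'll release.

>>> step_arm:
  plan:
    - {"grip": 4, "tx": 0, "ty": 0, "tz": 0, "ax": 0, "ay": 0, "az": 0}
    - {"grip": 5.2, "tx": 0, "ty": 0, "tz": 0, "ax": 0, "ay": 0, "az": 0}
    - {"grip": 6, "tx": 0, "ty": 0, "tz": 0, "ax": 0, "ay": 0, "az": 0}
    - {"grip": 7.5, "tx": 0, "ty": 0, "tz": 0, "ax": 0, "ay": 0, "az": 0}
    - {"grip": 8.5, "tx": 0, "ty": 0, "tz": 0, "ax": 0, "ay": 0, "az": 0}
    - {"grip": 8.5, "tx": 0, "ty": 0, "tz": 0, "ax": 0, "ay": 0, "az": 0}
    - {"grip": 8.5, "tx": 0, "ty": 0, "tz": 0, "ax": 0, "ay": 0, "az": 0}

```text
time: 13.2
tool_pos: [610.1, 137.4, 124.5]
tcp_rot: [178.9, -70.2, 50.6]
ft_force: [0.3, -0.4, -0.0]
finger_gap: 84.9
```

```bash
python3 chk.py 10 0; python3 -c "
from h import *
snap('wrist','w10')"
```

```text
13.3 tool [610.1 137.4 124.5] [178.9 -70.2  50.6] gap 85.1 F [ 0.1  1.1 -0.6]
base [599.4 125.2  12.1] axis [-0.001 -0.001  1.   ]
world d [-0.1 -0.7 -0.1] tool d [-0.3  0.3 -0.5] up in tool [ 0.941  0.006 -0.339] corr [-0.   -0.07 -0.  ]
s 0 [263.1 316. ]
s 138 [259.8 278. ]
off 211 232
d 0 [273.4 308. ]
d 138 [271.8 277.3]
off 222 227
```

View pics/c10.png

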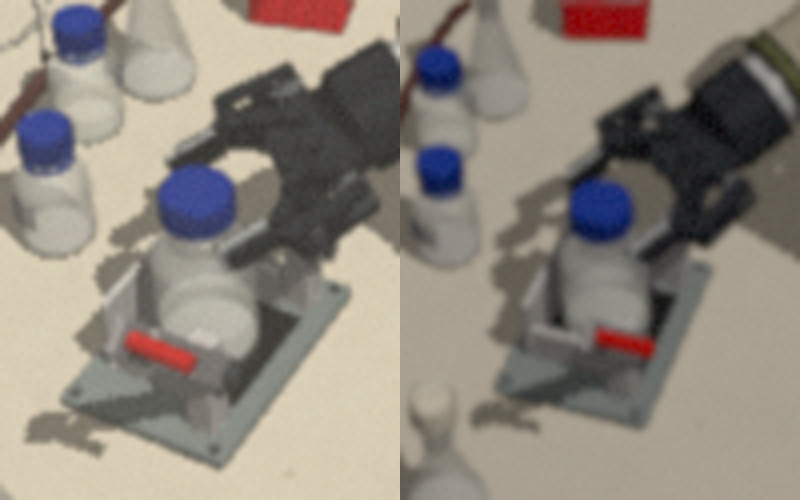

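View pics/w10.png

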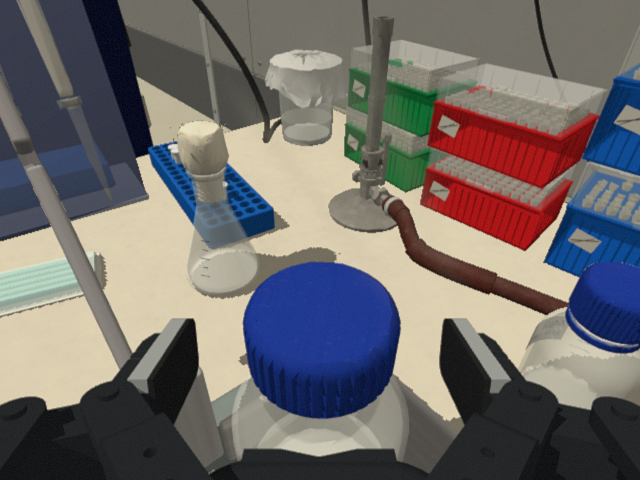

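The bottle stands upright and free in the bay: the open fingers straddle the cap at (320,340) with no contact. I'll back out along the tool axis.

>>> step_arm:
  plan:
    - {"grip": 8.5, "tx": 0, "ty": 0, "tz": -1.5, "ax": 0, "ay": 0, "az": 0}
    - {"grip": 8.5, "tx": 0, "ty": 0, "tz": -3, "ax": 0, "ay": 0, "az": 0}
    - {"grip": 8.5, "tx": 0, "ty": 0, "tz": -4, "ax": 0, "ay": 0, "az": 0}
    - {"grip": 8.5, "tx": 0, "ty": 0, "tz": -4, "ax": 0, "ay": 0, "az": 0}
    - {"grip": 8.5, "tx": 2, "ty": 0, "tz": -3, "ax": 0, "ay": 0, "az": 0}
    - {"grip": 8.5, "tx": 3, "ty": 0, "tz": 0, "ax": 0, "ay": 0, "az": 0}
    - {"grip": 8.5, "tx": 3, "ty": 0, "tz": 0, "ax": 0, "ay": 0, "az": 0}
    - {"grip": 8.5, "tx": 0, "ty": 0, "tz": 0, "ax": -4.3, "ay": -4.8, "az": 1.8}

```text
time: 14.02
tool_pos: [534.4, 45.9, 255.8]
tcp_rot: [179.1, -65.9, 46.0]
ft_force: [0.7, 0.3, -0.1]
finger_gap: 85.0
```

>>> step_arm:
  plan:
    - {"grip": 8.5, "tx": 0, "ty": 0, "tz": 0, "ax": -4.2, "ay": -4.8, "az": 2.1}
    - {"grip": 8.5, "tx": 0, "ty": 0, "tz": 0, "ax": -4.0, "ay": -4.8, "az": 2.5}
    - {"grip": 8.5, "tx": 0, "ty": 0, "tz": 0, "ax": -3.8, "ay": -4.8, "az": 2.8}
    - {"grip": 8.5, "tx": 0, "ty": 0, "tz": 0, "ax": -3.5, "ay": -4.8, "az": 3.1}
    - {"grip": 8.5, "tx": 0, "ty": 0, "tz": 0, "ax": -3.2, "ay": -4.8, "az": 3.4}
    - {"grip": 8.5, "tx": 0, "ty": 0, "tz": 0, "ax": -3.0, "ay": -4.8, "az": 3.6}
    - {"grip": 8.5, "tx": 0, "ty": 0, "tz": 0, "ax": -2.6, "ay": -4.8, "az": 3.9}
    - {"grip": 8.5, "tx": 0, "ty": 0, "tz": 0, "ax": -2.3, "ay": -4.8, "az": 4.1}

```text
time: 14.68
tool_pos: [530.6, 49.5, 249.1]
tcp_rot: [-178.4, -31.3, 12.0]
ft_force: [-1.1, 0.6, 0.4]
finger_gap: 85.0
```

>>> step_arm:
  plan:
    - {"grip": 8.5, "tx": 0, "ty": 0, "tz": 0, "ax": -2.0, "ay": -4.8, "az": 4.3}
    - {"grip": 8.5, "tx": 0, "ty": 0, "tz": 0, "ax": -1.6, "ay": -4.8, "az": 4.4}
    - {"grip": 8.5, "tx": 0, "ty": 0, "tz": 0, "ax": 0, "ay": -5.8, "az": 0}
    - {"grip": 8.5, "tx": 0, "ty": 0, "tz": 0, "ax": 0, "ay": -5.8, "az": 0}
    - {"grip": 8.5, "tx": 0, "ty": 0, "tz": 0, "ax": 0, "ay": -5.8, "az": 0}
    - {"grip": 8.5, "tx": 0, "ty": 0, "tz": 0, "ax": 0, "ay": 0, "az": 0}
    - {"grip": 8.5, "tx": 0, "ty": 0, "tz": 0, "ax": 0, "ay": 0, "az": 0}

```text
time: 15.27
tool_pos: [531.1, 49.5, 246.3]
tcp_rot: [-177.9, -3.9, 3.5]
ft_force: [-0.0, 0.5, -0.6]
finger_gap: 85.4
```

```bash
python3 - <<'E'
from h import *
s,_=snap('wrist','w11');snap('scene','s11');snap('side','d11')
print([s['time']],s['joint_pos'].round(1),s['tool_pos'].round(1),s['tcp_rot'].round(1))
cv2.imwrite('pics/c11.png',np.hstack([cv2.resize(cv2.imread('pics/s11.png')[235:365,205:305],(400,520),interpolation=cv2.INTER_CUBIC),cv2.resize(cv2.imread('pics/d11.png')[225:355,220:320],(400,520),interpolation=cv2.INTER_CUBIC)]))
E
```

```text
[15.2667] [-1.9 -7.1 98.5  2.5 85.  84.4] [531.1  49.5 246.3] [-177.9   -3.9    3.5]
```

View pics/c11.png

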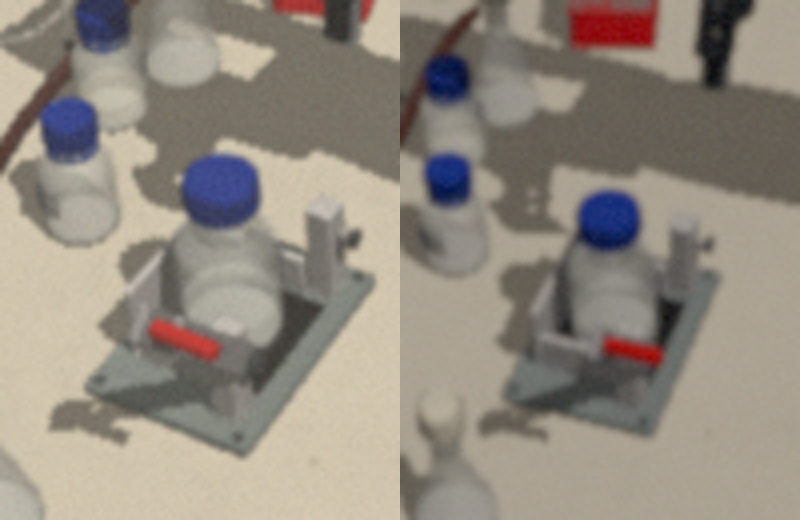

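View pics/w11.png

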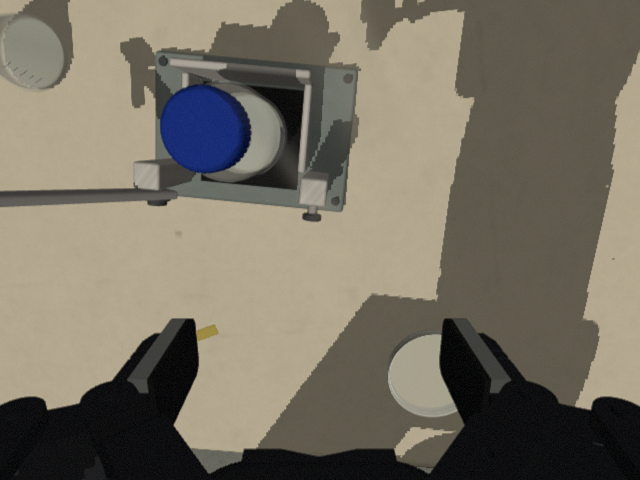

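In this view:
- The bottle stands in the bay, with the cap top centred at about (203,130).
- The post tops are at (147,175) and (313,188), and the slot bolt head is at (312,216).
- The bar runs off to the left along row 195.

```bash
python3 - <<'E'
from bot import *
W,_=load('w11');S,_=load('s11');D,_=load('d11')
a=onz(W,(147.5,175),86);b=onz(W,(313,188),86)
print('posts',a.round(1),b.round(1),'dist',np.linalg.norm(a-b).round(1),'yaw',np.degrees(np.arctan2(-(a-b)[0],(a-b)[1])).round(2))
y=(a-b)/np.linalg.norm(a-b);x=np.array([y[1],-y[0],0]);m=(a+b)/2
print('bay from posts',(m+35*x).round(1)); print('cap',onz(W,(203,130),150).round(1),'head',onz(W,(312,216),65).round(1))
pv=m+62*y-15*x;pv[2]=65;print('pivot',pv.round(1))
# pin
def red(im,box):
    x0,y0,x1,y1=box;h=cv2.cvtColor(im,cv2.COLOR_BGR2HSV);k=cv2.inRange(h,(0,150,90),(8,255,255))|cv2.inRange(h,(172,150,90),(180,255,255));z=np.zeros_like(k);z[y0:y1,x0:x1]=k[y0:y1,x0:x1]
    c=cv2.findNonZero(z);r=cv2.minAreaRect(c);return r
rs=red(cv2.imread('pics/s11.png'),(230,300,275,335));rd=red(cv2.imread('pics/d11.png'),(260,300,300,325));print(rs,rd)
p,e=tri([ray(S,rs[0]),ray(D,rd[0])]);print('pin c',p.round(1),e)
d=p-pv;u=(d@y,d[2]);print('rel x,y,z',(d@x).round(1),np.round(u,1),'r',np.hypot(*u).round(1),'ang',np.arctan2(u[1],-u[0]).round(3))
s=sense();Rt=R.from_euler('z',-1.3,degrees=True).as_matrix()@np.diag([1,-1,-1.])
T=toolT(s);print('rot',np.degrees(R.from_matrix(T[:3,:3].T@Rt).as_rotvec()).round(1))
E
```

```text
posts [567.  184.4  86. ] [565.5  62.2  86. ] dist 122.2 yaw -0.7
bay from posts [601.2 122.8  86. ]
cap [600.7 123.5 150. ] head [541.1  62.6  65. ]
pivot [552.  185.4  65. ]
((250.53451538085938, 319.4137878417969), (16.526885986328125, 4.085297584533691), 21.801406860351562) ((277.5384521484375, 312.3077087402344), (13.728129386901855, 3.53009033203125), 11.309932708740234)
pin c [530.6 277.9 181.5] [np.float64(1.5753842253224042), np.float64(1.575384225322436)]
rel x,y,z -22.5 [ 92.2 116.5] r 148.6 ang 2.24
rot [-2.3 -4.1  4.8]
```

>>> step_arm:
  plan:
    - {"grip": 8.5, "tx": 0, "ty": 0, "tz": 0, "ax": -2.3, "ay": -4.1, "az": 4.8}
    - {"grip": 8.5, "tx": -0.1, "ty": -3.3, "tz": 0, "ax": 0, "ay": 0, "az": 0}
    - {"grip": 8.5, "tx": -0.2, "ty": -3.3, "tz": 0, "ax": 0, "ay": 0, "az": 0}
    - {"grip": 8.5, "tx": -0.2, "ty": -3.3, "tz": 0, "ax": 0, "ay": 0, "az": 0}
    - {"grip": 8.5, "tx": -0.2, "ty": -3.3, "tz": 0, "ax": 0, "ay": 0, "az": 0}
    - {"grip": 8.5, "tx": -0.2, "ty": -3.3, "tz": 0, "ax": 0, "ay": 0, "az": 0}
    - {"grip": 8.5, "tx": -0.2, "ty": -3.3, "tz": 0, "ax": 0, "ay": 0, "az": 0}
    - {"grip": 8.5, "tx": 0, "ty": -3.2, "tz": 0, "ax": 0, "ay": 0, "az": 0}

```text
time: 16.08
tool_pos: [524.0, 281.0, 250.3]
tcp_rot: [-179.9, -0.1, -1.3]
ft_force: [0.1, -1.1, 0.5]
finger_gap: 84.7
```

>>> step_arm:
  plan:
    - {"grip": 8.5, "tx": 0, "ty": 0, "tz": 0, "ax": 0, "ay": 0, "az": 0}
    - {"grip": 5, "tx": 0, "ty": 0, "tz": 0, "ax": 0, "ay": 0, "az": 0}
    - {"grip": 5, "tx": 0, "ty": 0, "tz": 0, "ax": 0, "ay": 0, "az": 0}
  newtons: 25

```text
time: 16.33
tool_pos: [524.5, 279.2, 249.4]
tcp_rot: [-180.0, 0.0, -1.2]
ft_force: [-0.6, -0.8, -0.2]
finger_gap: 63.5
```

```bash
python3 - <<'E'
from bot import *
s,_=snap('wrist','w12')
print([s['time']],s['joint_pos'].round(1),s['tool_pos'].round(1),s['tcp_rot'].round(1),s['finger_gap'])
Rt=R.from_euler('z',-1.0,degrees=True).as_matrix()@np.diag([1,-1,-1.])
T=toolT(s);print('rot',np.degrees(R.from_matrix(T[:3,:3].T@Rt).as_rotvec()).round(1))
E
```

```text
[16.3333] [ 23.1   6.2  84.8   0.   89.1 114.3] [524.5 279.2 249.4] [-180.     0.    -1.2] 63.5175912180503
rot [-0.   0.  -0.2]
```

View pics/w12.png

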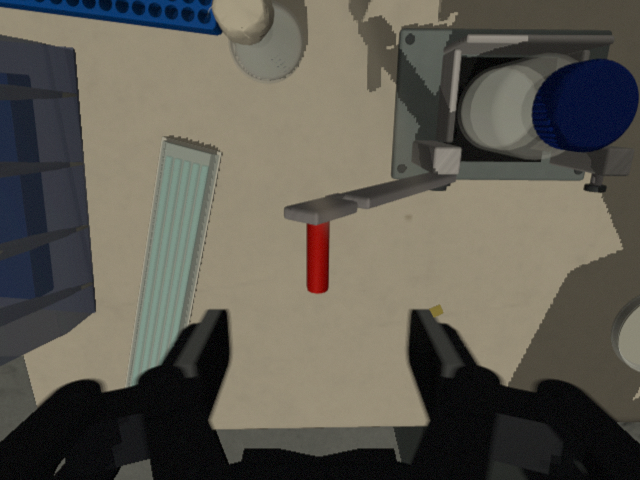

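The red pin runs from (318,222) to (318,292), centred between the fingers. The flask at (265,40) is well clear.

```bash
python3 - <<'E'
from bot import *
W,_=load('w12');S,_=load('s11');D,_=load('d11')
for uv in((318,222),(318,292)): print(onz(W,uv,183).round(1),onz(W,uv,189).round(1))
p=tri([ray(W,(318,257)),ray(S,(250.5,319.4)),ray(D,(277.5,312.3))]);print(p)
E
```

```text
[547.6 279.5 183. ] [549.1 279.5 189. ]
[508.6 280.4 183. ] [511.3 280.4 189. ]
(array([529.4069334 , 280.10206376, 184.39644915]), [np.float64(0.34197464160037094), np.float64(1.661669328766163), np.float64(1.5918849631063823)])
```

>>> step_arm:
  plan:
    - {"grip": 5, "tx": -0.1, "ty": -0.05, "tz": 3, "ax": 0, "ay": 0, "az": 0}
    - {"grip": 5, "tx": 0, "ty": 0, "tz": 2.8, "ax": 0, "ay": 0, "az": 0}
    - {"grip": 5, "tx": 0, "ty": 0, "tz": 1.7, "ax": 0, "ay": 0, "az": 0}
    - {"grip": 5, "tx": 0, "ty": 0, "tz": 0.9, "ax": 0, "ay": 0, "az": 0}
    - {"grip": 5, "tx": 0, "ty": 0, "tz": 0, "ax": 0, "ay": 0, "az": 0}
    - {"grip": 5, "tx": 0, "ty": 0, "tz": 0, "ax": 0, "ay": 0, "az": 0}

```text
time: 16.88
tool_pos: [524.0, 279.3, 164.9]
tcp_rot: [180.0, 0.1, -1.3]
ft_force: [0.3, 0.0, 0.3]
finger_gap: 50.2
```

>>> step_arm:
  plan:
    - {"grip": 0.6, "tx": 0, "ty": 0, "tz": 0, "ax": 0, "ay": 0, "az": 0}
    - {"grip": 0.6, "tx": 0, "ty": 0, "tz": 0, "ax": 0, "ay": 0, "az": 0}
    - {"grip": 0.6, "tx": 0, "ty": 0, "tz": 0, "ax": 0, "ay": 0, "az": 0}
    - {"grip": 0.6, "tx": 0, "ty": 0, "tz": 0, "ax": 0, "ay": 0, "az": 0}
    - {"grip": 0.6, "tx": 0, "ty": 0, "tz": 0, "ax": 0, "ay": 0, "az": 0}
    - {"grip": 0.6, "tx": 0, "ty": 0, "tz": 0, "ax": 0, "ay": 0, "az": 0}
    - {"grip": 0.6, "tx": 0, "ty": 0, "tz": 0, "ax": 0, "ay": 0, "az": 0}
    - {"grip": 0.6, "tx": 0, "ty": 0, "tz": 0, "ax": 0, "ay": 0, "az": 0}
  newtons: 25

```text
time: 17.55
tool_pos: [524.5, 280.8, 165.4]
tcp_rot: [-179.9, 0.0, -1.3]
ft_force: [1.7, 3.2, 4.2]
finger_gap: 10.7
```

```bash
python3 - <<'E'
from bot import *
s,_=snap('wrist','w13')
print([s['time']],s['joint_pos'].round(1),s['tool_pos'].round(1),s['tcp_rot'].round(1),s['finger_gap'],s['ft_force'])
E
```

```text
[17.55] [2.320e+01 8.900e+00 9.060e+01 1.000e-01 8.040e+01 1.144e+02] [524.5 280.8 165.4] [-179.9    0.    -1.3] 10.737483039752881 [1.72841708 3.18482624 4.2369253 ]
```

View pics/w13.png

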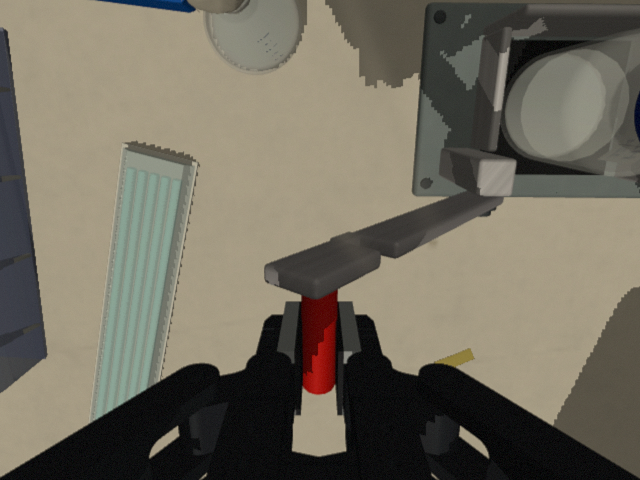

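```bash
python3 - <<'E'
import numpy as np
a=np.radians(np.linspace(127.8,0,25))
y=-15*np.cos(a);z=15*np.sin(a)
for i in range(24): print(i,round(np.degrees(a[i+1]),1),'ty',round(-(y[i+1]-y[i]),2),'tz',round(-(z[i+1]-z[i]),2), 'rel',(y[i+1]-y[0]).round(2),(z[i+1]-z[0]).round(2))
E
```

```text
0 122.5 ty 1.14 tz -0.8 rel -1.14 0.8
1 117.2 ty 1.21 tz -0.69 rel -2.35 1.49
2 111.8 ty 1.27 tz -0.58 rel -3.62 2.07
3 106.5 ty 1.32 tz -0.46 rel -4.93 2.53
4 101.2 ty 1.35 tz -0.33 rel -6.29 2.86
5 95.8 ty 1.38 tz -0.21 rel -7.66 3.07
6 90.5 ty 1.39 tz -0.08 rel -9.06 3.15
7 85.2 ty 1.39 tz 0.05 rel -10.45 3.1
8 79.9 ty 1.38 tz 0.18 rel -11.83 2.91
9 74.6 ty 1.36 tz 0.31 rel -13.19 2.61
10 69.2 ty 1.32 tz 0.43 rel -14.51 2.17
11 63.9 ty 1.28 tz 0.55 rel -15.79 1.62
12 58.6 ty 1.22 tz 0.67 rel -17.01 0.95
13 53.2 ty 1.15 tz 0.78 rel -18.17 0.17
14 47.9 ty 1.08 tz 0.88 rel -19.25 -0.72
15 42.6 ty 0.99 tz 0.98 rel -20.24 -1.7
16 37.3 ty 0.89 tz 1.07 rel -21.13 -2.77
17 31.9 ty 0.79 tz 1.15 rel -21.92 -3.91
18 26.6 ty 0.68 tz 1.22 rel -22.6 -5.13
19 21.3 ty 0.57 tz 1.27 rel -23.17 -6.4
20 16.0 ty 0.45 tz 1.32 rel -23.61 -7.72
21 10.6 ty 0.32 tz 1.36 rel -23.94 -9.08
22 5.3 ty 0.19 tz 1.38 rel -24.13 -10.46
23 0.0 ty 0.06 tz 1.39 rel -24.19 -11.85
```

>>> step_arm:
  plan:
    - {"grip": 0.6, "tx": 0, "ty": 1.14, "tz": -0.8, "ax": 0, "ay": 0, "az": 0}
    - {"grip": 0.6, "tx": 0, "ty": 1.21, "tz": -0.69, "ax": 0, "ay": 0, "az": 0}
    - {"grip": 0.6, "tx": 0, "ty": 1.27, "tz": -0.58, "ax": 0, "ay": 0, "az": 0}
    - {"grip": 0.6, "tx": 0, "ty": 1.32, "tz": -0.46, "ax": 0, "ay": 0, "az": 0}
    - {"grip": 0.6, "tx": 0, "ty": 0, "tz": 0, "ax": 0, "ay": 0, "az": 0}
    - {"grip": 0.6, "tx": 0, "ty": 0, "tz": 0, "ax": 0, "ay": 0, "az": 0}

```text
time: 18.1
tool_pos: [523.0, 230.0, 190.6]
tcp_rot: [180.0, 0.1, -1.3]
ft_force: [-0.7, 2.6, 8.7]
finger_gap: 11.1
```

```bash
python3 - <<'E'
from bot import *
s,_=snap('wrist','w14')
print([s['time']],s['tool_pos'].round(1),s['tcp_rot'].round(1),s['finger_gap'],s['ft_force'])
E
```

```text
[18.1] [523.  230.  190.6] [ 1.8e+02  1.0e-01 -1.3e+00] 11.12612940813037 [-0.73962419  2.56111917  8.69045995]
```

View pics/w14.png

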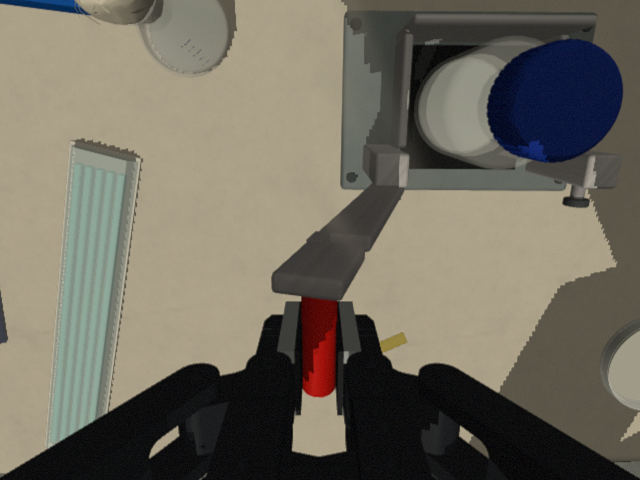

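The bar follows, and the pin stays between the pads at (320,345). I'll continue the arc, slightly higher to ease the upward force.

>>> step_arm:
  plan:
    - {"grip": 0.6, "tx": 0, "ty": 1.35, "tz": -0.48, "ax": 0, "ay": 0, "az": 0}
    - {"grip": 0.6, "tx": 0, "ty": 1.38, "tz": -0.21, "ax": 0, "ay": 0, "az": 0}
    - {"grip": 0.6, "tx": 0, "ty": 1.39, "tz": -0.08, "ax": 0, "ay": 0, "az": 0}
    - {"grip": 0.6, "tx": 0, "ty": 1.39, "tz": 0.05, "ax": 0, "ay": 0, "az": 0}
    - {"grip": 0.6, "tx": 0, "ty": 1.38, "tz": 0.18, "ax": 0, "ay": 0, "az": 0}
    - {"grip": 0.6, "tx": 0, "ty": 0, "tz": 0, "ax": 0, "ay": 0, "az": 0}

```text
time: 18.65
tool_pos: [520.7, 158.5, 194.0]
tcp_rot: [179.9, 0.2, -1.4]
ft_force: [-0.6, -1.4, 1.7]
finger_gap: 11.1
```

```bash
python3 - <<'E'
from bot import *
s,_=snap('wrist','w15')
print([s['time']],s['tool_pos'].round(1),s['tcp_rot'].round(1),s['finger_gap'],s['ft_force'])
E
```

```text
[18.65] [520.7 158.5 194. ] [179.9   0.2  -1.4] 11.11050093496093 [-0.58555424 -1.37872134  1.66103084]
```

View pics/w15.png

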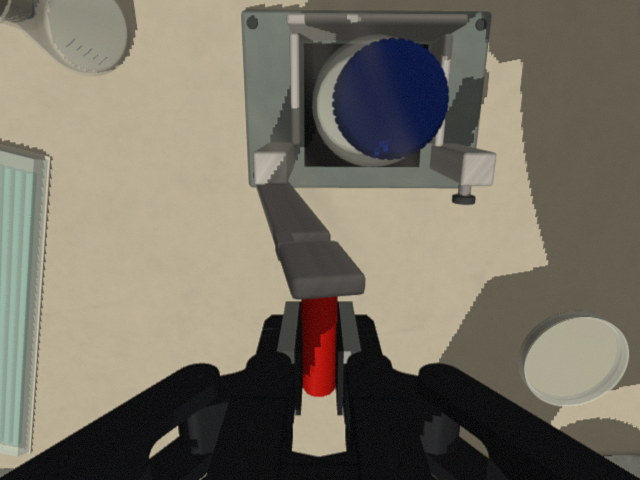

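>>> step_arm:
  plan:
    - {"grip": 0.6, "tx": 0, "ty": 1.36, "tz": 0.31, "ax": 0, "ay": 0, "az": 0}
    - {"grip": 0.6, "tx": 0, "ty": 1.32, "tz": 0.43, "ax": 0, "ay": 0, "az": 0}
    - {"grip": 0.6, "tx": 0, "ty": 1.28, "tz": 0.55, "ax": 0, "ay": 0, "az": 0}
    - {"grip": 0.6, "tx": 0, "ty": 1.22, "tz": 0.67, "ax": 0, "ay": 0, "az": 0}
    - {"grip": 0.6, "tx": 0, "ty": 1.15, "tz": 0.78, "ax": 0, "ay": 0, "az": 0}
    - {"grip": 0.6, "tx": 0, "ty": 1.08, "tz": 0.88, "ax": 0, "ay": 0, "az": 0}
    - {"grip": 0.6, "tx": 0, "ty": 0, "tz": 0, "ax": 0, "ay": 0, "az": 0}
    - {"grip": 0.6, "tx": 0, "ty": 0, "tz": 0, "ax": 0, "ay": 0, "az": 0}

```text
time: 19.37
tool_pos: [518.8, 86.1, 157.7]
tcp_rot: [179.9, 0.3, -1.4]
ft_force: [-3.4, -1.9, 0.8]
finger_gap: 11.0
```

```bash
python3 - <<'E'
from bot import *
s=sense()
print([s['time']],s['tool_pos'].round(1),s['tcp_rot'].round(1),s['finger_gap'],s['ft_force'])
for yp in(185,186,187):
    d=yp-s['tool_pos'][1];z=s['tool_pos'][2]+18.7-65;print(yp,np.hypot(d,z),np.degrees(np.arctan2(z,d)))
E
```

```text
[19.3667] [518.8  86.1 157.7] [179.9   0.3  -1.4] 11.032373669842595 [-3.36439805 -1.91121238  0.82753287]
185 148.94034982486255 48.39417679198496
186 149.60622062316975 48.10781178457096
187 150.2757954307501 47.82399161833904
```

>>> step_arm:
  plan:
    - {"grip": 0.6, "tx": 0, "ty": 0.99, "tz": 0.98, "ax": 0, "ay": 0, "az": 0}
    - {"grip": 0.6, "tx": 0, "ty": 0.89, "tz": 1.07, "ax": 0, "ay": 0, "az": 0}
    - {"grip": 0.6, "tx": 0, "ty": 0.79, "tz": 1.15, "ax": 0, "ay": 0, "az": 0}
    - {"grip": 0.6, "tx": 0, "ty": 0.68, "tz": 1.22, "ax": 0, "ay": 0, "az": 0}
    - {"grip": 0.6, "tx": 0, "ty": 0.57, "tz": 1.27, "ax": 0, "ay": 0, "az": 0}
    - {"grip": 0.6, "tx": 0, "ty": 0, "tz": 0, "ax": 0, "ay": 0, "az": 0}
    - {"grip": 0.6, "tx": 0, "ty": 0, "tz": 0, "ax": 0, "ay": 0, "az": 0}

```text
time: 19.95
tool_pos: [517.8, 48.3, 101.3]
tcp_rot: [180.0, 0.2, -1.3]
ft_force: [-4.5, -0.6, -0.6]
finger_gap: 10.8
```

```bash
python3 - <<'E'
from bot import *
s,_=snap('wrist','w16')
print([s['time']],s['tool_pos'].round(1),s['tcp_rot'].round(1),s['finger_gap'],s['ft_force'])
for yp in(185,186,187):
    d=yp-s['tool_pos'][1];z=s['tool_pos'][2]+18.7-65;print(yp,np.hypot(d,z),np.degrees(np.arctan2(z,d)))
E
```

```text
[19.95] [517.8  48.3 101.3] [180.    0.2  -1.3] 10.807914808226803 [-4.45688411 -0.58845693 -0.60250288]
185 147.3074161603177 21.922364818467823
186 148.23557691668324 21.778058046279405
187 149.1646662980707 21.635548042289194
```

View pics/w16.png

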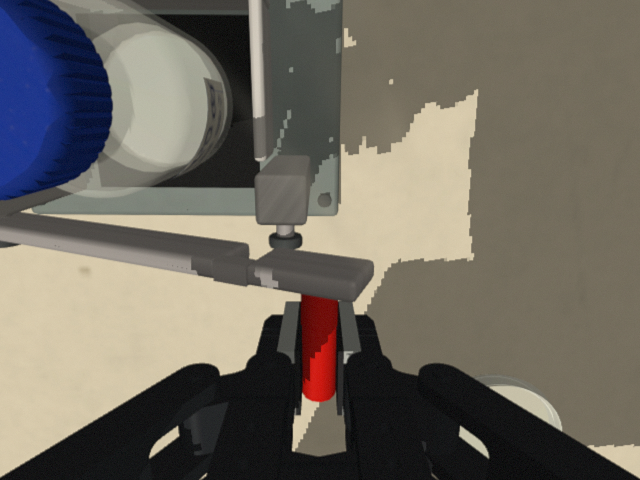

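The bar is about 21° above shut, with its slot section approaching the bolt head at (285,240). I'll do the last part of the arc more slowly.

>>> step_arm:
  plan:
    - {"grip": 0.6, "tx": 0, "ty": 0.45, "tz": 1.32, "ax": 0, "ay": 0, "az": 0}
    - {"grip": 0.6, "tx": 0, "ty": 0.32, "tz": 1.36, "ax": 0, "ay": 0, "az": 0}
    - {"grip": 0.6, "tx": 0, "ty": 0.15, "tz": 0.9, "ax": 0, "ay": 0, "az": 0}
    - {"grip": 0.6, "tx": 0, "ty": 0.05, "tz": 0.7, "ax": 0, "ay": 0, "az": 0}
    - {"grip": 0.6, "tx": 0, "ty": 0, "tz": 0, "ax": 0, "ay": 0, "az": 0}
    - {"grip": 0.6, "tx": 0, "ty": 0, "tz": 0, "ax": 0, "ay": 0, "az": 0}

```text
time: 20.5
tool_pos: [517.5, 38.2, 59.1]
tcp_rot: [179.9, 0.2, -1.3]
ft_force: [-6.1, -5.1, -0.4]
finger_gap: 10.8
```

```bash
python3 - <<'E'
from bot import *
s=sense()
print([s['time']],s['tool_pos'].round(1),s['tcp_rot'].round(1),s['finger_gap'],s['ft_force'])
for yp in(185,186,187):
    d=yp-s['tool_pos'][1];z=s['tool_pos'][2]+18.7-65;print(yp,np.hypot(d,z),np.degrees(np.arctan2(z,d)))
E
```

```text
[20.5] [517.5  38.2  59.1] [179.9   0.2  -1.3] 10.798679132720435 [-6.05784948 -5.09734408 -0.41902514]
185 147.35342853835826 4.982784311073216
186 148.34967480574252 4.949238527387418
187 149.34597124773757 4.916140304580837
```

>>> step_arm:
  plan:
    - {"grip": 0.6, "tx": 0, "ty": 0.1, "tz": 0.5, "ax": 0, "ay": 0, "az": 0}
    - {"grip": 0.6, "tx": 0, "ty": 0.05, "tz": 0.4, "ax": 0, "ay": 0, "az": 0}
    - {"grip": 0.6, "tx": 0, "ty": 0, "tz": 0, "ax": 0, "ay": 0, "az": 0}

```text
time: 20.75
tool_pos: [517.6, 37.5, 50.0]
tcp_rot: [180.0, 0.2, -1.2]
ft_force: [-4.9, -1.7, 0.4]
finger_gap: 11.2
```

>>> step_arm:
  plan:
    - {"grip": 0.6, "tx": 0, "ty": 0, "tz": 0.3, "ax": 0, "ay": 0, "az": 0}
    - {"grip": 0.6, "tx": 0, "ty": 0, "tz": 0, "ax": 0, "ay": 0, "az": 0}

```text
time: 20.92
tool_pos: [517.6, 37.4, 47.2]
tcp_rot: [179.9, 0.2, -1.2]
ft_force: [-3.9, -1.7, 0.4]
finger_gap: 11.1
```

>>> step_arm:
  plan:
    - {"grip": 0.6, "tx": 0, "ty": 0, "tz": 0.15, "ax": 0, "ay": 0, "az": 0}
    - {"grip": 0.6, "tx": 0, "ty": 0, "tz": 0, "ax": 0, "ay": 0, "az": 0}

```text
time: 21.08
tool_pos: [517.6, 37.4, 45.8]
tcp_rot: [179.9, 0.2, -1.3]
ft_force: [-4.5, -1.4, 0.5]
finger_gap: 10.9
```

>>> step_arm:
  plan:
    - {"grip": 0.6, "tx": 0, "ty": 0, "tz": 0.15, "ax": 0, "ay": 0, "az": 0}
    - {"grip": 0.6, "tx": 0, "ty": 0, "tz": 0, "ax": 0, "ay": 0, "az": 0}

```text
time: 21.25
tool_pos: [517.6, 37.4, 44.4]
tcp_rot: [180.0, 0.2, -1.3]
ft_force: [-6.5, -2.6, -0.1]
finger_gap: 10.8
```

>>> step_arm:
  plan:
    - {"grip": 0.6, "tx": 0, "ty": 0, "tz": 0.15, "ax": 0, "ay": 0, "az": 0}
    - {"grip": 0.6, "tx": 0, "ty": 0, "tz": 0, "ax": 0, "ay": 0, "az": 0}

```text
time: 21.42
tool_pos: [517.6, 37.3, 42.8]
tcp_rot: [179.9, 0.2, -1.3]
ft_force: [-5.7, -2.5, -0.7]
finger_gap: 10.6
```

```bash
python3 - <<'E'
from bot import *
s,_=snap('wrist','w17');snap('scene','s17');snap('side','d17')
print([s['time']],s['tool_pos'].round(1),s['tcp_rot'].round(1),s['finger_gap'],s['ft_force'])
cv2.imwrite('pics/c17.png',np.hstack([cv2.resize(cv2.imread('pics/s17.png')[235:365,205:305],(400,520),interpolation=cv2.INTER_CUBIC),cv2.resize(cv2.imread('pics/d17.png')[225:355,220:320],(400,520),interpolation=cv2.INTER_CUBIC)]))
E
```

```text
[21.4167] [517.6  37.3  42.8] [179.9   0.2  -1.3] 10.580902142801847 [-5.67292911 -2.46485409 -0.66625282]
```

View pics/w17.png

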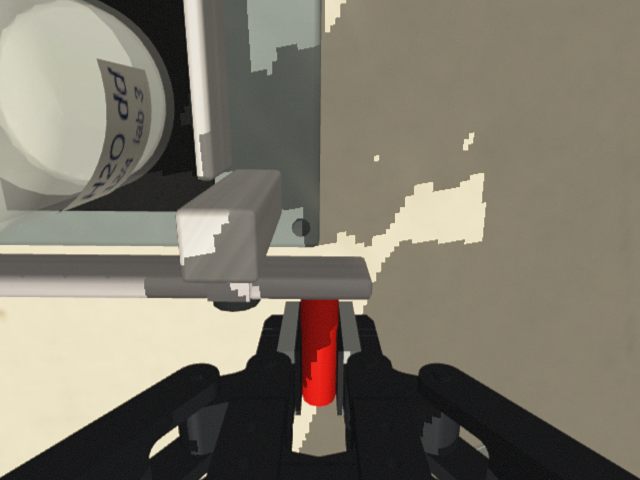

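View pics/c17.png

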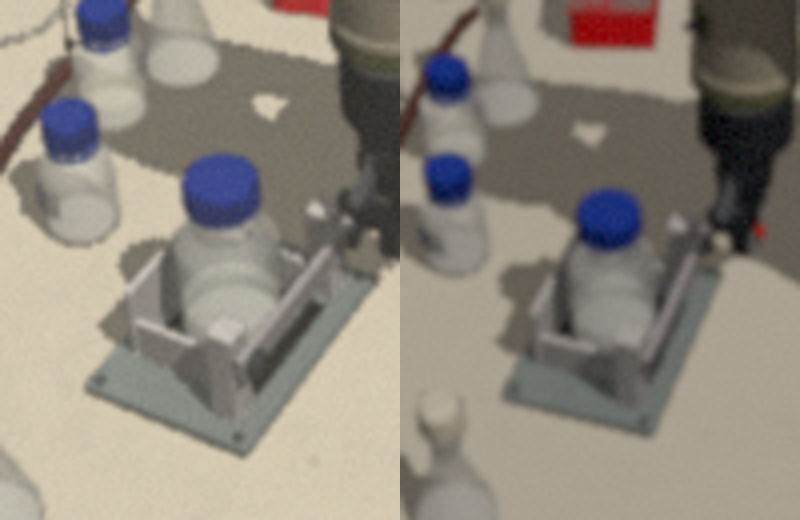

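The bar is down and near level, with its slot section over the bolt (head at (235,303)), but I haven't felt a firm stop yet. I'll press on in small steps.

>>> step_arm:
  plan:
    - {"grip": 0.6, "tx": 0, "ty": 0, "tz": 0.15, "ax": 0, "ay": 0, "az": 0}
    - {"grip": 0.6, "tx": 0, "ty": 0, "tz": 0, "ax": 0, "ay": 0, "az": 0}

```text
time: 21.73
tool_pos: [517.7, 37.3, 42.3]
tcp_rot: [179.9, 0.2, -1.2]
ft_force: [-10.4, -2.1, 8.9]
finger_gap: 11.3
```

>>> step_arm:
  plan:
    - {"grip": 0.6, "tx": 0, "ty": 0, "tz": 0.15, "ax": 0, "ay": 0, "az": 0}
    - {"grip": 0.6, "tx": 0, "ty": 0, "tz": 0, "ax": 0, "ay": 0, "az": 0}

```text
time: 21.9
tool_pos: [518.0, 37.3, 41.8]
tcp_rot: [179.9, 0.2, -1.2]
ft_force: [-15.2, -2.6, 17.7]
finger_gap: 11.1
```

>>> step_arm:
  plan:
    - {"grip": 0.6, "tx": 0, "ty": 0, "tz": 0.15, "ax": 0, "ay": 0, "az": 0}
    - {"grip": 0.6, "tx": 0, "ty": 0, "tz": 0, "ax": 0, "ay": 0, "az": 0}

```text
time: 22.07
tool_pos: [518.4, 37.2, 41.2]
tcp_rot: [179.9, 0.1, -1.2]
ft_force: [-17.2, -2.7, 23.6]
finger_gap: 11.0
```

Hard stop: Fz rose to 24 N while the tool hardly moved. I'll release and raise the tool.

>>> step_arm:
  plan:
    - {"grip": 3.5, "tx": 0, "ty": 0, "tz": 0, "ax": 0, "ay": 0, "az": 0}
    - {"grip": 3.5, "tx": 0, "ty": 0, "tz": 0, "ax": 0, "ay": 0, "az": 0}
    - {"grip": 3.5, "tx": 0, "ty": 0, "tz": 0, "ax": 0, "ay": 0, "az": 0}
    - {"grip": 3.5, "tx": 0, "ty": 0, "tz": 0, "ax": 0, "ay": 0, "az": 0}
    - {"grip": 3.5, "tx": 0, "ty": 0, "tz": 0, "ax": 0, "ay": 0, "az": 0}

```text
time: 22.48
tool_pos: [518.2, 37.4, 38.2]
tcp_rot: [180.0, 0.1, -1.3]
ft_force: [0.2, -0.6, 0.7]
finger_gap: 35.1
```

>>> step_arm:
  plan:
    - {"grip": 3.5, "tx": 0, "ty": 0, "tz": -1, "ax": 0, "ay": 0, "az": 0}
    - {"grip": 3.5, "tx": 0, "ty": 0, "tz": -2, "ax": 0, "ay": 0, "az": 0}
    - {"grip": 3.5, "tx": 0, "ty": 0, "tz": -3, "ax": 0, "ay": 0, "az": 0}
    - {"grip": 3.5, "tx": 0, "ty": 0, "tz": -4, "ax": 0, "ay": 0, "az": 0}
    - {"grip": 3.5, "tx": -2, "ty": 0, "tz": -3, "ax": 0, "ay": 0, "az": 0}
    - {"grip": 3.5, "tx": -3, "ty": 0, "tz": -2, "ax": 0, "ay": 0, "az": 0}
    - {"grip": 3.5, "tx": -2, "ty": 0, "tz": -2, "ax": 0, "ay": 0, "az": 0}
    - {"grip": 3.5, "tx": 0, "ty": 0, "tz": 0, "ax": 0, "ay": 0, "az": 0}

```text
time: 23.15
tool_pos: [448.4, 39.1, 213.9]
tcp_rot: [180.0, -0.2, -1.2]
ft_force: [-0.3, -0.0, 0.5]
finger_gap: 34.7
```

```bash
python3 - <<'E'
from bot import *
s,_=snap('wrist','w18');snap('scene','s18');snap('side','d18')
print([s['time']],s['tool_pos'].round(1),s['tcp_rot'].round(1),s['finger_gap'],s['ft_force'].round(1))
cv2.imwrite('pics/c18.png',np.hstack([cv2.resize(cv2.imread('pics/s18.png')[235:365,205:305],(400,520),interpolation=cv2.INTER_CUBIC),cv2.resize(cv2.imread('pics/d18.png')[225:355,220:320],(400,520),interpolation=cv2.INTER_CUBIC)]))
E
```

```text
[23.15] [448.4  39.1 213.9] [180.   -0.2  -1.2] 34.675152912210926 [-0.3 -0.   0.5]
```

View pics/w18.png

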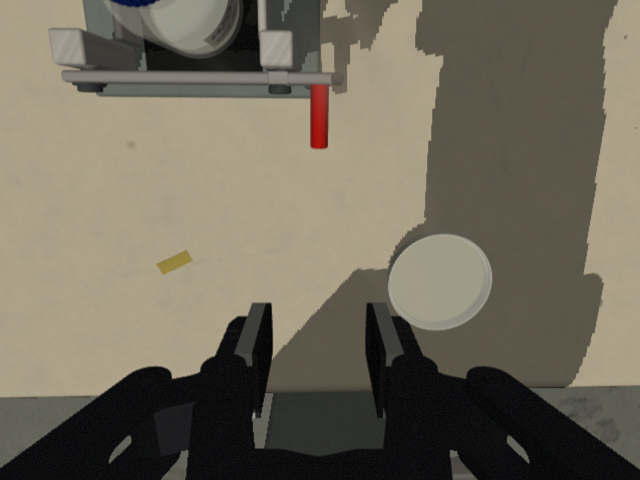

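View pics/c18.png

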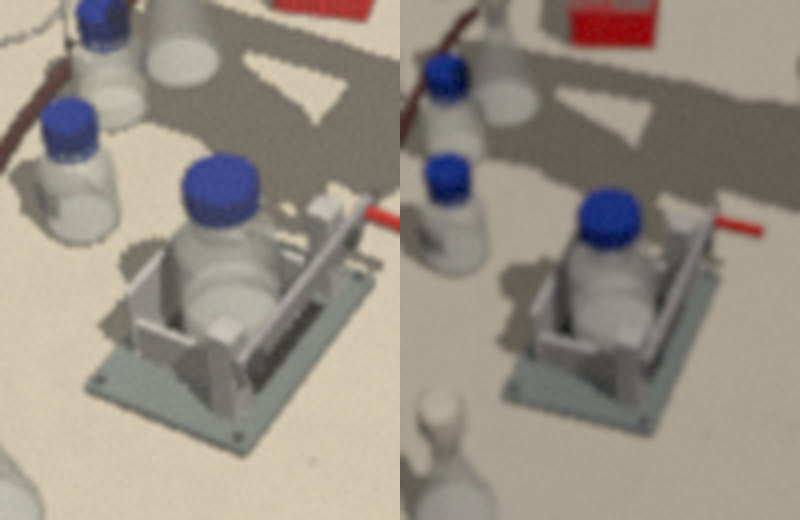

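Bar shut across the bay: the bolt heads show below it at (90,87) and (280,88), the pin is at (319,117), and the bottle is upright. I'll measure the pin's height to confirm the bar is fully home.

```bash
python3 - <<'E'
from bot import *
def red(im,box):
    x0,y0,x1,y1=box;h=cv2.cvtColor(im,cv2.COLOR_BGR2HSV);k=cv2.inRange(h,(0,150,70),(8,255,255))|cv2.inRange(h,(172,150,70),(180,255,255));z=np.zeros_like(k);z[y0:y1,x0:x1]=k[y0:y1,x0:x1]
    c=cv2.findNonZero(z);return cv2.minAreaRect(c),cv2.boundingRect(c)
C={k:load(k+'18') for k in 'swd'}
rs=red(C['s'][1],(285,275,330,305));rd=red(C['d'][1],(290,270,330,295));rw=red(C['w'][1],(295,70,340,160));print(rs,rd,rw)
R3={'s':rs[0][0],'d':rd[0][0],'w':rw[0][0]}
for ks in('sd','sw','dw','sdw'):
    p,e=tri([ray(C[k][0],R3[k]) for k in ks]);print(ks,p.round(1),np.round(e,1))
# predicted pin centre pixel for angles
y=np.array([.015,1,0]);x=np.array([1,-.015,0]);pv=np.array([552,186,65.])
for a in (0,.03,.06,.1):
    q=pv-23.5*x-150*np.cos(a)*y+[0,0,150*np.sin(a)]
    print(a,q.round(1),[ (k,proj(C[k][0],q).round(1)) for k in 'sdw'])
E
```

```text
(((302.9794921875, 290.0548095703125), (13.342691421508789, 2.2237820625305176), 20.556045532226562), (297, 287, 13, 7)) (((304.0882568359375, 281.1470947265625), (10.429031372070312, 1.212678074836731), 14.03624439239502), (299, 280, 11, 4)) (((318.9999694824219, 116.49998474121094), (62.99999237060547, 15.999998092651367), 90.0), (311, 85, 17, 64))
sd [524.5  31.8  60.5] [1.8 1.8]
sw [522.8  37.3  63.5] [0.4 0.4]
dw [523.   37.4  69. ] [0.2 0.2]
sdw [522.7  37.2  66. ] [1.9 1.9 0.5]
0 [526.2  36.4  65. ] [('s', array([301.8, 289.1])), ('d', array([303.1, 281.6])), ('w', array([320.6, 111.6]))]
0.03 [526.3  36.4  69.5] [('s', array([301.8, 287.9])), ('d', array([303.1, 280.6])), ('w', array([320.6, 111.6]))]
0.06 [526.3  36.6  74. ] [('s', array([301.7, 286.7])), ('d', array([303.1, 279.7])), ('w', array([320.3, 111.5]))]
0.1 [526.3  37.1  80. ] [('s', array([301.6, 285.2])), ('d', array([303.1, 278.5])), ('w', array([319.6, 111.4]))]
```

The pin height triangulates to about 66 mm (±2), against 65 when shut. For a firmer check I'll press the pin from above with the fingertips closed. If the bar is home, contact should come at z ≈ 71.

>>> step_arm:
  plan:
    - {"grip": 0, "tx": 2, "ty": 0, "tz": 0, "ax": 0, "ay": 0, "az": 0}
    - {"grip": 0, "tx": 3, "ty": 0.1, "tz": 2, "ax": 0, "ay": 0, "az": 0}
    - {"grip": 0, "tx": 2.2, "ty": 0.1, "tz": 3, "ax": 0, "ay": 0, "az": 0}
    - {"grip": 0, "tx": 0, "ty": 0, "tz": 3.5, "ax": 0, "ay": 0, "az": 0}
    - {"grip": 0, "tx": 0, "ty": 0, "tz": 3, "ax": 0, "ay": 0, "az": 0}
    - {"grip": 0, "tx": 0, "ty": 0, "tz": 1.5, "ax": 0, "ay": 0, "az": 0}
    - {"grip": 0, "tx": 0, "ty": 0, "tz": 0, "ax": 0, "ay": 0, "az": 0}
    - {"grip": 0, "tx": 0, "ty": 0, "tz": 0, "ax": 0, "ay": 0, "az": 0}

```text
time: 23.97
tool_pos: [518.8, 35.2, 75.5]
tcp_rot: [180.0, 0.4, -1.3]
ft_force: [0.7, -0.1, -0.0]
finger_gap: -0.1
```

>>> step_arm:
  plan:
    - {"grip": 0, "tx": 0, "ty": -0.15, "tz": 0.2, "ax": 0, "ay": 0, "az": 0}
    - {"grip": 0, "tx": 0, "ty": 0, "tz": 0, "ax": 0, "ay": 0, "az": 0}

```text
time: 24.13
tool_pos: [520.1, 36.9, 75.9]
tcp_rot: [180.0, 0.2, -1.3]
ft_force: [-0.5, 1.4, 0.7]
finger_gap: -0.1
```

>>> step_arm:
  plan:
    - {"grip": 0, "tx": 0, "ty": 0, "tz": 0.15, "ax": 0, "ay": 0, "az": 0}
    - {"grip": 0, "tx": 0, "ty": 0, "tz": 0, "ax": 0, "ay": 0, "az": 0}

```text
time: 24.3
tool_pos: [520.2, 36.8, 74.8]
tcp_rot: [180.0, 0.1, -1.3]
ft_force: [-0.7, 0.5, -0.2]
finger_gap: 0.3
```

>>> step_arm:
  plan:
    - {"grip": 0, "tx": 0, "ty": 0, "tz": 0.15, "ax": 0, "ay": 0, "az": 0}
    - {"grip": 0, "tx": 0, "ty": 0, "tz": 0, "ax": 0, "ay": 0, "az": 0}

```text
time: 24.47
tool_pos: [520.1, 36.7, 73.2]
tcp_rot: [180.0, 0.1, -1.3]
ft_force: [-0.1, 0.4, 0.3]
finger_gap: 0.2
```

>>> step_arm:
  plan:
    - {"grip": 0, "tx": 0, "ty": 0, "tz": 0.15, "ax": 0, "ay": 0, "az": 0}
    - {"grip": 0, "tx": 0, "ty": 0, "tz": 0, "ax": 0, "ay": 0, "az": 0}

```text
time: 24.63
tool_pos: [520.0, 36.7, 71.5]
tcp_rot: [180.0, 0.2, -1.3]
ft_force: [0.2, 0.2, 0.4]
finger_gap: 0.3
```

>>> step_arm:
  plan:
    - {"grip": 0, "tx": 0, "ty": 0, "tz": 0.15, "ax": 0, "ay": 0, "az": 0}
    - {"grip": 0, "tx": 0, "ty": 0, "tz": 0, "ax": 0, "ay": 0, "az": 0}

```text
time: 24.8
tool_pos: [520.3, 36.7, 70.8]
tcp_rot: [180.0, 0.1, -1.3]
ft_force: [-2.7, 0.2, 5.2]
finger_gap: 0.1
```

>>> step_arm:
  plan:
    - {"grip": 0, "tx": 0, "ty": 0, "tz": 0.1, "ax": 0, "ay": 0, "az": 0}
    - {"grip": 0, "tx": 0, "ty": 0, "tz": 0, "ax": 0, "ay": 0, "az": 0}

```text
time: 24.97
tool_pos: [520.4, 36.7, 70.5]
tcp_rot: [180.0, 0.1, -1.3]
ft_force: [-6.6, -0.5, 11.6]
finger_gap: -0.2
```

Contact came at z ≈ 71 and stiffened at once, so the bar is on its stop. I'll retreat and do the last look.

>>> step_arm:
  plan:
    - {"grip": 0, "tx": 0, "ty": 0, "tz": -1, "ax": 0, "ay": 0, "az": 0}
    - {"grip": 0, "tx": 0, "ty": 0, "tz": -3, "ax": 0, "ay": 0, "az": 0}
    - {"grip": 0, "tx": 0, "ty": 0, "tz": -4, "ax": 0, "ay": 0, "az": 0}
    - {"grip": 0, "tx": -2, "ty": 0, "tz": -3, "ax": 0, "ay": 0, "az": 0}
    - {"grip": 0, "tx": -3, "ty": 0, "tz": -3, "ax": 0, "ay": 0, "az": 0}
    - {"grip": 0, "tx": -2, "ty": 0, "tz": -2, "ax": 0, "ay": 0, "az": 0}
    - {"grip": 0, "tx": 0, "ty": 0, "tz": 0, "ax": 0, "ay": 0, "az": 0}
    - {"grip": 0, "tx": 0, "ty": 0, "tz": 0, "ax": 0, "ay": 0, "az": 0}

```text
time: 25.63
tool_pos: [451.7, 38.4, 231.0]
tcp_rot: [180.0, -0.1, -1.3]
ft_force: [0.8, -0.0, 0.2]
finger_gap: -0.1
```

```bash
python3 - <<'E'
from bot import *
s,_=snap('scene','s19')
print([s['time']],s['tool_pos'].round(1),s['ft_force'].round(1))
E
```

```text
[25.6333] [451.7  38.4 231. ] [ 0.8 -0.   0.2]
```

View pics/s19.png

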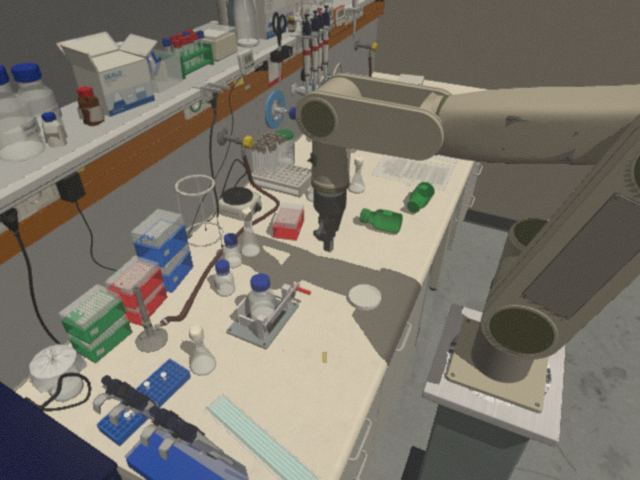

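The bottle stands upright in the carrier at (262,300) with the bar shut, its pin at (303,290). The petri dish (365,297), flask, tip box, small bottles and green bottles are where they were in the first picture, and the arm is clear of everything.

```bash
python3 -c "
from bench import *
print(hand_in())"
```

```text
the job is handed in; nothing more can be done
None
```

The bottle now stands upright, cap up, in the carrier's bay with the bar shut across the front. I handed the job in at about 25.6 s of the 64 s.

**What I did:**
- I picked the bottle up by its neck and cap, turned it upright and lowered it into the bay. It touched the floor at the expected height with about 4 N.
- After letting go, I pinched the red grip pin from above and carried the bar round its arc onto its hard stop.

**Last checks:**
- **Bar:** pressing the closed fingertips on the pin met it at about z = 71 mm, the height of its top when the bar is shut, and the resistance was firm.
- **Bottle:** it stands upright, and the cap centre measured about 1 mm from the bay centre.
- **Other things:** in the last picture the flask, small bottle, tip box, petri dish and green bottles look unmoved. I judged this by eye rather than measuring it.
- **Arm:** it was clear of everything when I handed in.

**Disagreements:**
- The camera views put the pin between 60 and 69 mm high, depending on which two I used (65 mm when shut). That spread is why I checked it by touch.
- When I pressed the pinched pin down, the stop came about 4 mm lower than planned. The fingertip contact at 71 mm suggests the pin sat a little off the pads' centre.

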